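# Right the toppled flare canisters and stow them in the crate

## Task

The sea has knocked over some of the flare canisters in the fiddle lane on the chart table. First stand every toppled canister up again inside the lane, lid up, so that all the canisters stand there together and are let go for a moment for the count; only then load them all, upright and each right down in a cell of its own, into the divided crate. Leave the mug, the radio and the shackle where they are.

Things in the scene. Friction and masses are not known exactly. Their poses are not given: they have to be found in the camera images.
- canister1: flare canister: square orange plastic body 46 x 46 mm and 80 mm tall with a plain white band, then a round black screw lid 38 mm across and 32 mm tall, 112 mm in all, about 220 g. Origin: centre of the square base; its z axis runs from the base to the lid, x and y are square to the body's sides. Starts toppled, lying on a side in the lane, roughly along it; may be absent.
- canister2: flare canister: square orange plastic body 46 x 46 mm and 80 mm tall with a plain white band, then a round black screw lid 38 mm across and 32 mm tall, 112 mm in all, about 220 g. Origin: centre of the square base; its z axis runs from the base to the lid, x and y are square to the body's sides. Starts toppled, lying on a side in the lane, roughly along it; may be absent.
- canister3: flare canister: square orange plastic body 46 x 46 mm and 80 mm tall with a plain white band, then a round black screw lid 38 mm across and 32 mm tall, 112 mm in all, about 220 g. Origin: centre of the square base; its z axis runs from the base to the lid, x and y are square to the body's sides. Starts toppled, lying on a side in the lane, roughly along it; may be absent.
- canister4: flare canister: square orange plastic body 46 x 46 mm and 80 mm tall with a plain white band, then a round black screw lid 38 mm across and 32 mm tall, 112 mm in all, about 220 g. Origin: centre of the square base; its z axis runs from the base to the lid, x and y are square to the body's sides. Starts standing in the lane.
- canister5: flare canister: square orange plastic body 46 x 46 mm and 80 mm tall with a plain white band, then a round black screw lid 38 mm across and 32 mm tall, 112 mm in all, about 220 g. Origin: centre of the square base; its z axis runs from the base to the lid, x and y are square to the body's sides. Starts standing in the lane.
- lane: fixed fiddle lane: grey non-slip mat, 150 mm (x) by 660 mm (y), its top 3 mm above the table, inside a wooden rim 12 mm thick and 10 mm high above the table. Origin: centre, at table height; the lane runs along its y.
- crate: loose plywood crate, 1.6 kg, 76 mm (x) by 356 mm (y), 60 mm high, one row of five square cells along its y, each 64 x 64 mm inside, 70 mm apart, all walls 6 mm, floor 6 mm. Origin: centre of its underside, z up.
- cell1 (a point): centre of the floor of cell 1 of 5 of the crate (counted from its -y end), 6 mm above the crate's underside; axes as the crate's.
- cell2 (a point): centre of the floor of cell 2 of 5 of the crate (counted from its -y end), 6 mm above the crate's underside; axes as the crate's.
- cell3 (a point): centre of the floor of cell 3 of 5 of the crate (counted from its -y end), 6 mm above the crate's underside; axes as the crate's.
- cell4 (a point): centre of the floor of cell 4 of 5 of the crate (counted from its -y end), 6 mm above the crate's underside; axes as the crate's.
- cell5 (a point): centre of the floor of cell 5 of 5 of the crate (counted from its -y end), 6 mm above the crate's underside; axes as the crate's.
- mug: bystander: white ceramic mug, 76 mm across, 85 mm tall, handle on its +y side; origin centre of the underside.
- radio: bystander: red handheld radio standing on end, 36 x 58 mm and 115 mm tall with a stub aerial 85 mm more; origin centre of the underside.
- shackle: bystander: steel shackle lying flat, about 75 x 80 mm, 16 mm thick; origin under the middle of its pin.
Things that resemble listed ones, but are neither listed nor needed, are in the scene too. Leave any blue or turquoise look-alike of the canister5 alone.

How it is judged:
On the way:
1. all the canisters stand upright together on the lane's mat, let go and at rest (angle between each of canister1, canister2, canister3, canister4, canister5's own z axis and vertical below 0.12 rad and z of canister1 in the frame of lane between -0.01 and 0.008 m and x of canister1 in the frame of lane between -0.065 and 0.065 m and y of canister1 in the frame of lane between -0.325 and 0.325 m and contact force between the fingers and canister1 below 0.3 N and linear speed of each of canister1, canister2, canister3, canister4, canister5 below 0.05 m/s and z of canister2 in the frame of lane between -0.01 and 0.008 m and x of canister2 in the frame of lane between -0.065 and 0.065 m and y of canister2 in the frame of lane between -0.325 and 0.325 m and contact force between the fingers and canister2 below 0.3 N and z of canister3 in the frame of lane between -0.01 and 0.008 m and x of canister3 in the frame of lane between -0.065 and 0.065 m and y of canister3 in the frame of lane between -0.325 and 0.325 m and contact force between the fingers and canister3 below 0.3 N and z of canister4 in the frame of lane between -0.01 and 0.008 m and x of canister4 in the frame of lane between -0.065 and 0.065 m and y of canister4 in the frame of lane between -0.325 and 0.325 m and contact force between the fingers and canister4 below 0.3 N and z of canister5 in the frame of lane between -0.01 and 0.008 m and x of canister5 in the frame of lane between -0.065 and 0.065 m and y of canister5 in the frame of lane between -0.325 and 0.325 m and contact force between the fingers and canister5 below 0.3 N), for 0.3 s.
At the end, for the whole second after the job is handed in: every canister stands upright (within 7 degrees) on the floor of a cell of the crate, within 20 mm of the cell's centre and within 10 mm of its floor, one to a cell, let go and at rest; the crate stands flat on the table (angle between crate's own z axis and vertical below 0.08 rad and height (world z) of crate below 0.015 m and (horizontal distance between canister1 and cell1 below 0.02 m or horizontal distance between canister1 and cell2 below 0.02 m or horizontal distance between canister1 and cell3 below 0.02 m or horizontal distance between canister1 and cell4 below 0.02 m or horizontal distance between canister1 and cell5 below 0.02 m) and angle between each of canister1, canister2, canister3, canister4, canister5's own z axis and vertical below 0.12 rad and z of each of canister1, canister2, canister3, canister4, canister5 in the frame of crate below 0.016 m and linear speed of each of canister1, canister2, canister3, canister4, canister5 below 0.03 m/s and (horizontal distance between canister2 and cell1 below 0.02 m or horizontal distance between canister2 and cell2 below 0.02 m or horizontal distance between canister2 and cell3 below 0.02 m or horizontal distance between canister2 and cell4 below 0.02 m or horizontal distance between canister2 and cell5 below 0.02 m) and (horizontal distance between canister3 and cell1 below 0.02 m or horizontal distance between canister3 and cell2 below 0.02 m or horizontal distance between canister3 and cell3 below 0.02 m or horizontal distance between canister3 and cell4 below 0.02 m or horizontal distance between canister3 and cell5 below 0.02 m) and (horizontal distance between canister4 and cell1 below 0.02 m or horizontal distance between canister4 and cell2 below 0.02 m or horizontal distance between canister4 and cell3 below 0.02 m or horizontal distance between canister4 and cell4 below 0.02 m or horizontal distance between canister4 and cell5 below 0.02 m) and (horizontal distance between canister5 and cell1 below 0.02 m or horizontal distance between canister5 and cell2 below 0.02 m or horizontal distance between canister5 and cell3 below 0.02 m or horizontal distance between canister5 and cell4 below 0.02 m or horizontal distance between canister5 and cell5 below 0.02 m)); the robot touches nothing.
It fails at once if the mug is moved by more than 30 mm (distance of mug from where it was at the start of the episode above 0.03 m).
It fails at once if the radio is moved by more than 30 mm (distance of radio from where it was at the start of the episode above 0.03 m).
It fails at once if the shackle is moved by more than 30 mm (distance of shackle from where it was at the start of the episode above 0.03 m).
Of canister1, canister2, canister3 only 2 to 3 are there at a start; the rules pass over those that are not, and their reading is None.
At some moment in a run one of canister2, crate may be knocked a few centimetres aside while the robot is not near it.
Once in a run the grip may slacken for a moment while it holds something.
It also fails if it takes over 210 s, if anything falls off the work surface, if the arm or the gripper's body presses on something with over 40 N, if the wrist force passes 120 N, or if a joint passes its speed limit or range.

## Robot

A 7-joint arm with a two-finger parallel gripper is mounted at the origin on the work surface. World frame = base frame: x ahead of the robot, y to its left, z up, the work surface at z = 0. Lengths are in m, angles in rad, forces in N, time in s.
With the tool pointing down it reaches from about 0.425 to 0.925 m from the base axis. Payload 6.8 kg.
Tool frame: the origin (TCP) lies midway between the tips of the shut fingers; the grasp point (between the pads) lies 19 mm behind it (r.grip_depth is the distance from the TCP to the grasp point, in m); z points along the fingers, y is the line along which they close (so a half turn about z gives the same grasp; the last joint's range is limited). The gripper opens to 85 mm and grips with 20 to 120 N. Pads are 22 mm wide; open, the fingers measure 114 mm over their backs; the gripper's body (76 mm by 85 mm) begins 54 mm behind the grasp point. The pads swing forward as they close: fully open they stand 13 mm farther back than shut.
Start: joints at [-1.349, 0.477, 0.022, 1.555, -0.011, 1.109, -0.083], TCP at [0.219, 0.639, 0.231] pointing down, gripper open.
Joint ranges: [-2.96, 2.96], [-0.34, 2.1], [-1.41, 1.46], [0.24, 2.44], [-1.37, 4.51], [0.17, 1.92], [-2.96, 2.96]. Speed limits (rad/s): [2.39, 2.39, 3.14, 3.14, 3.14, 3.14, 3.14].

## Interface

Orientations are given as a rotation vector (axis times angle).
In Python, from bench import telemetry, grab_frame, calibration, order, silhouettes, r gives the robot as it stands.
- The arm moves only by the tool apply_moves, never from a script. Its argument "moves" is a list of rows, each a list of 7 numbers: the turn, a rotation vector about the tool's x, y, z scaled (see below), then the shift along the tool's x, y, z scaled (see below), then the opening, from -1 (shut) to 1 (fully open). A call has exactly 8 rows; each row shifts and turns the commanded pose from where the row before left it, along the tool's axes as they then stand; what a row does not reach is not made up. The controller multiplies each number of a shift by 1000 mm and each number of a turn by 6 degrees. A row lasts 1/12 s, in which the tool goes at most 41.7 mm and 7.16 degrees, less where a joint would pass 70% of its speed; a pose out of reach is approached as far as the arm can. A call with a number of a shift or a turn outside -1 to 1 is refused whole. A call with a gripper value outside its range is refused whole. The fingers move at their own pace and stop on an object; "grip_force" is the grip in N (left out, the last holds). Time passes only in rows, so rows that do not move let the fingers close, or fill a call up. It gives the time, the measured TCP pose, the force, the opening and the grip force at its end, in the units of the state.
- telemetry.get_obs(): the state, without advancing time (a new reading comes with each control period).
- grab_frame(name): name is "scene" or "top" or "wrist"; returns the picture (480x640x3 uint8, blue, green, red); there is no depth.
- calibration(name): a dict with "fx", "fy", "cx", "cy" (pixels), "k1" (the pictures are not rectified: a ray, as slopes to the right and down, at radius r is drawn at 1 + k1 r^2 times it, then the intrinsics apply), "world_from_camera" (4x4, takes a point from camera to world coordinates); the wrist camera has in their place "mount" (4x4, takes a point from camera to tool coordinates, whose origin is the TCP and whose axes are the flange's). Camera axes: x right, y down, z forward; pixel columns grow to the right and rows downward; lengths in m; the calibration is good to about 2 mm. A picture is of the moment at which its call begins: read the wrist's pose just before it. calibration takes no time and is no camera call.
- order.hand_in(): hands the job in; it is judged then, once.
Trained networks look in the newest picture that a camera, given by its name, has taken for a name from the list of things; names that differ only in an ending like _2 or _b are one class to them, and where a whole thing is asked for, a point or a joint stands for the part that bears it (a point fixed in the world has none). Each returns a list of dicts, best first, with "p" (0 to 1); they miss things now and then, are a little off and sometimes report something else, mostly with a low value. They report only what shows in the picture. A call takes as long as a camera call. They do not tell look-alikes from the thing itself.
- silhouettes(thing, camera): "mask" (480x640 bool, what is visible of it) and "extent" ([centre column, centre row, width, height] in pixels, round what is visible of it).
The state is a dict: "clock": time; "joints": joint angles; "qvel": joint speeds; "tau": joint torques, N m; "tcp_pos": TCP position; "orientation": TCP orientation; "contact_force": force on the tool from outside, world axes, zero at the start; "moment": the same for the moment, N m; "grip_width": finger opening in m; "gripper_force": force on a finger pad.
Only numpy, scipy, OpenCV 4.12 (cv2) and the standard library are available. Lean on these libraries where they do the work, as an engineer would, in place of code of your own. Each camera call takes 0.05 s, during which the arm holds its last target. There are 200 camera calls.

## Working session

There is one attempt and no reset: what is moved stays moved. The work goes in short steps, Python scripts to look and compute and a tool call to move; the robot and the scene stay as the last step left them, time stands still between calls to the robot, and variables do not carry over. Pictures are saved under pics/ and viewed, at most 14 in all, crops included, and the job is handed in when it is done.

Besides the shell and the picture viewer there is one more tool, called in YAML: its name, and indented under it one key for each argument. apply_moves: Moves the arm, as the interface text tells. Its arguments: {"type":"object","properties":{"moves":{"type":"array"},"grip_force":{"type":"number"}},"required":["moves"]}

```bash
ls; mkdir -p pics
python3 - <<'E'
from bench import telemetry, grab_frame, calibration, r
import cv2,numpy as np
for n in ["scene","top"]:
    cv2.imwrite(f"pics/{n}0.png",grab_frame(n)); c=calibration(n); print(n,{k:np.round(v,4).tolist() for k,v in c.items()})
print({k:np.round(v,4).tolist() for k,v in calibration("wrist").items()})
print(telemetry.get_obs())
E
```

```text
pics
scene {'fx': 593.2889, 'fy': 593.2889, 'cx': 308.5536, 'cy': 237.8731, 'k1': -0.0953, 'world_from_camera': [[0.5391, 0.5748, -0.6156, 1.3371], [0.8422, -0.3691, 0.393, -0.5379], [-0.0013, -0.7304, -0.6831, 0.9735], [0.0, 0.0, 0.0, 1.0]]}
top {'fx': 613.2191, 'fy': 613.2191, 'cx': 316.8793, 'cy': 238.2922, 'k1': -0.1865, 'world_from_camera': [[0.022, -0.9975, 0.0669, 0.4138], [-0.9998, -0.0219, 0.0015, 0.0171], [-0.0, -0.0669, -0.9978, 1.3936], [0.0, 0.0, 0.0, 1.0]]}
{'fx': 388.6145, 'fy': 388.6145, 'cx': 317.3041, 'cy': 234.1933, 'k1': 0.0284, 'mount': [[-0.0004, -0.9496, -0.3134, 0.0796], [1.0, -0.0005, 0.0001, 0.0012], [-0.0002, -0.3134, 0.9496, -0.1421], [0.0, 0.0, 0.0, 1.0]]}
{'clock': 0.1, 'joints': array([-1.34913135,  0.47770892,  0.02234069,  1.55633879, -0.01152096,
        1.10927098, -0.08309616]), 'qvel': array([-0.000508  , -0.00108709, -0.00031673, -0.00379863, -0.00126083,
       -0.00022376,  0.00077137]), 'tau': array([ 4.88911741e-03, -5.97762394e+01,  1.61355693e+00, -2.81954348e+01,
        1.26908501e-02,  4.93980740e-03,  2.66352947e-05]), 'tcp_pos': array([0.21841325, 0.63813868, 0.23043441]), 'orientation': array([-5.15596698e-01, -3.09882344e+00,  2.49657571e-03]), 'contact_force': array([-0.00153317, -0.43926241,  0.21051624]), 'moment': array([ 0.01090065, -0.00935268,  0.00580636]), 'gripper_force': 0.0, 'grip_width': 0.08533641547091413}
```

View pics/top0.png

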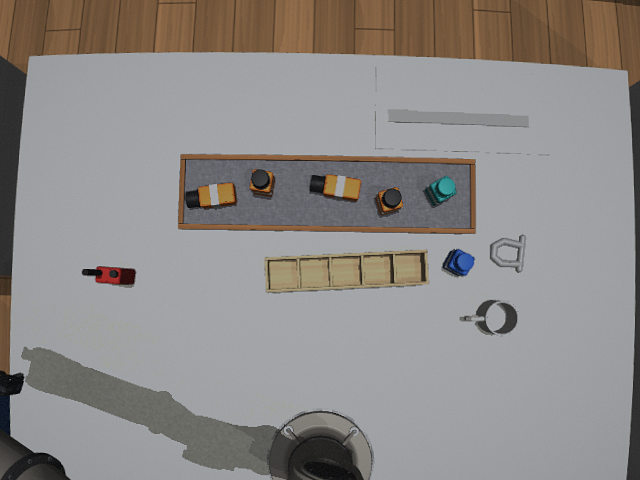

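View pics/scene0.png

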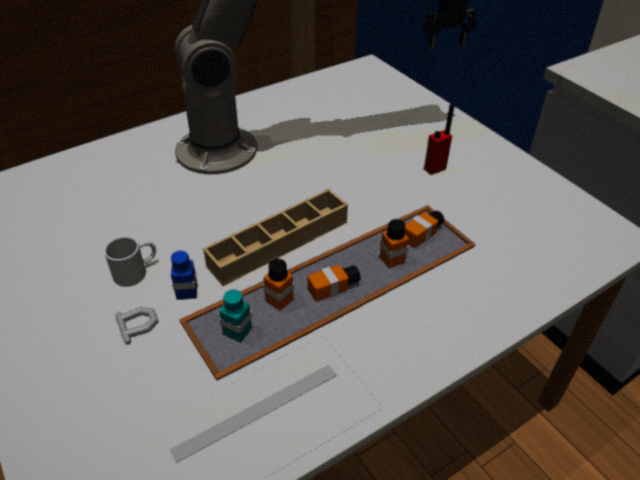

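```bash
cat > h.py <<'E'
import numpy as np, cv2
from scipy.optimize import minimize
from scipy.spatial.transform import Rotation as R
from bench import telemetry, grab_frame, calibration, order, silhouettes, r
a=np.linspace(0,2*np.pi,24,endpoint=False)
box=lambda hx,hy,z0,z1: np.array([[x,y,z] for x in(-hx,hx) for y in(-hy,hy) for z in(z0,z1)])
CAN=[box(.023,.023,0,.08),np.array([[.019*np.cos(t),.019*np.sin(t),z] for t in a for z in(.08,.112)])]
CRATE=[box(.038,.178,0,.06)]
LANE=[box(.087,.342,0,.01)]
def proj(c,P,W=None):
    W=np.array(c["world_from_camera"]) if W is None else W
    q=(P-W[:3,3])@W[:3,:3]; s=q[:,:2]/q[:,2:]; s=s*(1+c["k1"]*(s**2).sum(1,keepdims=True))
    return s*[c["fx"],c["fy"]]+[c["cx"],c["cy"]]
def ray(c,u,z):
    W=np.array(c["world_from_camera"]); d=(np.array(u,float)-[c["cx"],c["cy"]])/[c["fx"],c["fy"]]; s=d.copy()
    for _ in range(10): s=d/(1+c["k1"]*(s@s))
    v=W[:3,:3]@np.append(s,1); return W[:3,3]+v*(z-W[2,3])/v[2]
def pose(p,kind):
    x,y,w=p
    if kind=="up": return R.from_euler("z",w),np.array([x,y,.003])
    if kind=="table": return R.from_euler("z",w),np.array([x,y,0])
    # lying: w = heading of the lid, x,y = midpoint of body (40 mm from base)
    Q=R.from_euler("z",w)*R.from_euler("y",np.pi/2)
    return Q,np.array([x,y,.026])-Q.apply([0,0,.04])
def render(c,parts,p,kind,W=None,s=4):
    Q,t=pose(p,kind); m=np.zeros((480*s,640*s),np.uint8)
    for q in parts:
        h=cv2.convexHull(((proj(c,Q.apply(q)+t,W)+.5)*s).astype(np.float32))
        cv2.fillConvexPoly(m,np.round(h).astype(np.int32),1)
    return m
def fit(masks,parts,p0,kind,st=(.01,.01,.15)):
    """masks: {cam: (calib, mask)}"""
    S=4; big={}
    for k,(c,m) in masks.items(): big[k]=(c,cv2.resize(m.astype(np.float32),None,fx=S,fy=S,interpolation=cv2.INTER_LINEAR)>.5)
    def f(p):
        L=0
        for c,m in big.values():
            g=render(c,parts,p,kind,s=S)>0; L+=1-(g&m).sum()/max(1,(g|m).sum())
        return L/len(big)
    p0=np.array(p0,float); sx=np.vstack([p0]+[p0+np.eye(3)[i]*st[i] for i in range(3)])
    o=minimize(f,p0,method="Nelder-Mead",options=dict(initial_simplex=sx,xatol=2e-4,fatol=1e-4,maxiter=120))
    return o.x,o.fun
def cam(n,things,tag=None):
    im=grab_frame(n); out={t:silhouettes(t,n) for t in things}
    if tag: cv2.imwrite(f"pics/{n}_{tag}.png",im)
    return im,out
def hue(im,m):
    p=cv2.cvtColor(im,cv2.COLOR_BGR2HSV)[m]; p=p[p[:,1]>120]; return float(np.median(p[:,0])) if len(p) else -1
E
python3 - <<'E'
from h import *
print([x for x in dir(r) if x[0]!="_"])
for n in ["top","scene"]:
    c=calibration(n); im,o=cam(n,["canister1","crate","lane","mug","radio","shackle"])
    for t in o:
        for d in o[t][:8]:
            e=d["extent"]; print(n,t,round(d["p"],2),np.round(e).tolist(),"hue",hue(im,d["mask"]),"area",d["mask"].sum(),ray(c,e[:2],.03).round(3))
    np.savez(f"{n}.npz",**{f"{t}_{i}":d["mask"] for t in o for i,d in enumerate(o[t])})
E
```

```text
['Unreachable', 'grip_depth']
top canister1 0.97 [441.0, 191.0, 32.0, 32.0] hue 90.0 area 632 [ 0.619 -0.26   0.03 ]
top canister1 0.94 [388.0, 200.0, 32.0, 25.0] hue 12.0 area 562 [ 0.594 -0.139  0.03 ]
top canister1 0.92 [458.0, 263.0, 32.0, 24.0] hue 110.0 area 602 [ 0.457 -0.299  0.03 ]
top canister1 0.84 [336.0, 189.0, 50.0, 28.0] hue 19.0 area 1071 [ 0.617 -0.02   0.03 ]
top canister1 0.67 [213.0, 194.0, 52.0, 27.0] hue 18.0 area 1039 [0.6   0.255 0.03 ]
top canister1 0.64 [261.0, 184.0, 30.0, 28.0] hue 12.5 area 579 [0.624 0.147 0.03 ]
top crate 0.72 [345.0, 270.0, 164.0, 44.0] hue -1 area 5732 [ 0.435 -0.046  0.03 ]
top lane 0.55 [328.0, 193.0, 298.0, 80.0] hue 13.0 area 19092 [ 0.607 -0.004  0.03 ]
top lane 0.16 [262.0, 185.0, 28.0, 23.0] hue 13.0 area 530 [0.622 0.145 0.03 ]
top mug 0.75 [490.0, 319.0, 58.0, 34.0] hue -1 area 1275 [ 0.332 -0.375  0.03 ]
top mug 0.48 [348.0, 274.0, 166.0, 49.0] hue -1 area 5731 [ 0.428 -0.053  0.03 ]
top radio 0.91 [112.0, 275.0, 50.0, 20.0] hue 1.0 area 839 [0.412 0.482 0.03 ]
top radio 0.15 [388.0, 201.0, 29.0, 29.0] hue 12.0 area 568 [ 0.
[... 357 characters left out ...]
9  0.03 ]
scene canister1 0.79 [393.0, 245.0, 31.0, 46.0] hue 11.0 area 1088 [0.613 0.155 0.03 ]
scene canister1 0.77 [185.0, 272.0, 23.0, 49.0] hue 112.0 area 1007 [ 0.433 -0.284  0.03 ]
scene canister1 0.76 [235.0, 317.0, 31.0, 52.0] hue 89.0 area 1296 [ 0.605 -0.248  0.03 ]
scene crate 0.6 [276.0, 238.0, 143.0, 96.0] hue 18.0 area 5936 [ 0.445 -0.059  0.03 ]
scene lane 0.98 [329.0, 294.0, 293.0, 177.0] hue 13.0 area 12905 [ 0.657 -0.052  0.03 ]
scene mug 0.64 [130.0, 262.0, 51.0, 52.0] hue -1 area 1836 [ 0.337 -0.376  0.03 ]
scene radio 0.56 [439.0, 138.0, 33.0, 71.0] hue 2.0 area 1176 [0.337 0.544 0.03 ]
scene shackle 0.81 [138.0, 326.0, 43.0, 35.0] hue -1 area 791 [ 0.521 -0.426  0.03 ]
```

Run:
```python
from h import *
T=np.load("top.npz");S=np.load("scene.npz");ct=calibration("top");cs=calibration("scene")
def go(name,a,b,parts,p0,k):
    m=({"t":(ct,T[a])} if a else {})|({"s":(cs,S[b])} if b else {})
    best=min((fit(m,parts,[*p0[:2],p0[2]+d],k) for d in ((0,.5) if k=="up" else (0,))),key=lambda z:z[1])
    print(name,best[0].round(4),round(best[1],3))
    return best[0]
P={}
for nm,ti,si,p0,k in [("C",1,2,(.585,-.13,0.2),"up"),("B",5,3,(.61,.14,0.2),"up"),
  ("A",4,0,(.60,.245,1.6),"lie"),("M",3,1,(.62,-.025,1.5),"lie"),("teal",0,5,(.61,-.25,.2),"up")]:
    P[nm]=(go(nm,f"canister1_{ti}",f"canister1_{si}",CAN,p0,k),k); go(nm+" top only",f"canister1_{ti}",None,CAN,p0,k)
P["crate"]=(go("crate","crate_0","crate_0",CRATE,(.43,-.05,0),"table"),"table"); go("crate t","crate_0",None,CRATE,(.43,-.05,0),"table");
P["lane"]=(go("lane","lane_0",None,LANE,(.61,0,0),"table"),"table")
im=cv2.imread("pics/top0.png"); im4=cv2.resize(im,None,fx=4,fy=4)
for n,(p,k) in P.items():
    m=render(ct,{"crate":CRATE,"lane":LANE}.get(n,CAN),p,k); cs_,_=cv2.findContours(m,0,2); cv2.drawContours(im4,cs_,-1,(255,0,255),2)
cv2.imwrite("pics/fit.png",cv2.resize(im4[580:1240,680:1960],(800,412)))
```

```text
C [ 0.5905 -0.1379  0.2966] 0.085
C top only [ 0.5903 -0.1371  0.3403] 0.078
B [ 0.626   0.1438 -0.1492] 0.077
B top only [ 0.6261  0.144  -0.1573] 0.071
A [0.5984 0.2462 1.7356] 0.111
A top only [0.5976 0.2457 1.7116] 0.08
M [ 0.6211 -0.0329  1.4259] 0.072
M top only [ 0.621  -0.0327  1.4284] 0.046
teal [ 0.6179 -0.254   0.5281] 0.072
teal top only [ 0.6188 -0.2541  0.504 ] 0.059
crate [ 0.4346 -0.0471  0.0739] 0.034
crate t [ 0.4341 -0.0467  0.0731] 0.028
lane [ 0.6121 -0.0012  0.0076] 0.176
```

View pics/fit.png

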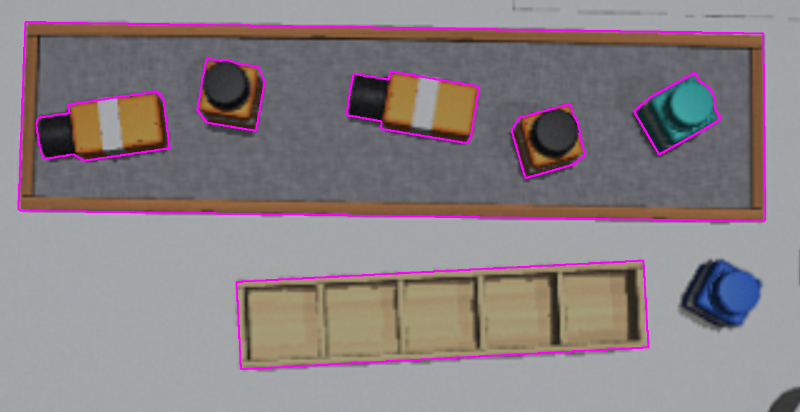

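```bash
cat >> h.py <<'E'
def Rt(phi,beta=0):
    """tool x along heading phi when vertical, closing across it; beta>0 tips the tool to point along +heading"""
    h=np.array([np.cos(phi),np.sin(phi),0]); g=np.array([np.sin(phi),-np.cos(phi),0])
    return R.from_matrix(np.c_[h,g,[0,0,-1]])*R.from_euler("y",beta)
def tcp(grasp,Q): return np.array(grasp)+Q.apply([0,0,r.grip_depth])
def plan(wps,start=None,vmax=.040):
    """wps: list of (pos, Rot or None, label). Turn first, then shift. prints n x row"""
    o=telemetry.get_obs(); p,Q=start or (o["tcp_pos"],R.from_rotvec(o["orientation"]))
    for pos,Q2,lab in wps:
        if Q2 is not None:
            v=np.degrees((Q.inv()*Q2).as_rotvec())/6
            n=int(np.ceil(np.abs(v).max()/1.0-.02)); 
            if np.linalg.norm(v)>.03:
                n=max(n,int(np.ceil(np.linalg.norm(v)/1.15))); row=(v/n).round(3); print(lab,"TURN",n,"x",row.tolist()); Q=Q*R.from_rotvec(np.radians(row*n*6))
        d=Q.inv().apply(np.array(pos)-p)
        if np.linalg.norm(d)>.0008:
            n=max(1,int(np.ceil(np.linalg.norm(d)/vmax))); row=(d/n).round(4); print(lab,"SHIFT",n,"x",row.tolist()); p=p+Q.apply(row*n)
    print("end",p.round(4))
def show():
    o=telemetry.get_obs(); print(round(o["clock"],2),o["tcp_pos"].round(4),o["grip_width"].round(4),o["gripper_force"],o["contact_force"].round(1))
E
python3 - <<'E'
from h import *
p=telemetry.get_obs()["tcp_pos"]
Q=Rt(1.427,np.radians(-40)); g=np.array([.621+.02*np.cos(1.427),-.033+.02*np.sin(1.427),.030])
t=tcp(g,Q)
plan([(p+[0,0,.1],None,"up"),([t[0],t[1],.31],None,"over"),([t[0],t[1],.2],Q,"tilt"),(t,None,"down")])
E
```

```text
up SHIFT 3 x [-0.0, 0.0, -0.0333]
over SHIFT 20 x [-0.0298, -0.0249, 0.0011]
tilt TURN 13 x [0.354, -0.427, 0.973]
tilt SHIFT 3 x [0.0235, 0.0003, 0.0278]
down SHIFT 5 x [0.0237, -0.0, 0.0282]
end [ 0.6222 -0.0251  0.0158]
```

apply_moves:
  moves:
    - [0, 0, 0, 0, 0, -0.0333, 1]
    - [0, 0, 0, 0, 0, -0.0333, 1]
    - [0, 0, 0, 0, 0, -0.0333, 1]
    - [0, 0, 0, -0.0298, -0.0249, 0.0011, 1]
    - [0, 0, 0, -0.0298, -0.0249, 0.0011, 1]
    - [0, 0, 0, -0.0298, -0.0249, 0.0011, 1]
    - [0, 0, 0, -0.0298, -0.0249, 0.0011, 1]
    - [0, 0, 0, -0.0298, -0.0249, 0.0011, 1]

```text
clock: 1.47
tcp_pos: [0.32, 0.4709, 0.3258]
orientation: [0.516, 3.099, 0.001]
contact_force: [0.2, 0.3, 0.2]
grip_width: 0.0853
gripper_force: 0.0
```

apply_moves:
  moves:
    - [0, 0, 0, -0.0298, -0.0249, 0.0011, 1]
    - [0, 0, 0, -0.0298, -0.0249, 0.0011, 1]
    - [0, 0, 0, -0.0298, -0.0249, 0.0011, 1]
    - [0, 0, 0, -0.0298, -0.0249, 0.0011, 1]
    - [0, 0, 0, -0.0298, -0.0249, 0.0011, 1]
    - [0, 0, 0, -0.0298, -0.0249, 0.0011, 1]
    - [0, 0, 0, -0.0298, -0.0249, 0.0011, 1]
    - [0, 0, 0, -0.0298, -0.0249, 0.0011, 1]

```text
clock: 2.13
tcp_pos: [0.4809, 0.2051, 0.3172]
orientation: [0.516, 3.099, 0.001]
contact_force: [2.0, -0.0, -0.1]
grip_width: 0.0853
gripper_force: 0.0
```

apply_moves:
  moves:
    - [0, 0, 0, -0.0298, -0.0249, 0.0011, 1]
    - [0, 0, 0, -0.0298, -0.0249, 0.0011, 1]
    - [0, 0, 0, -0.0298, -0.0249, 0.0011, 1]
    - [0, 0, 0, -0.0298, -0.0249, 0.0011, 1]
    - [0, 0, 0, -0.0298, -0.0249, 0.0011, 1]
    - [0, 0, 0, -0.0298, -0.0249, 0.0011, 1]
    - [0, 0, 0, -0.0298, -0.0249, 0.0011, 1]
    - [0.354, -0.427, 0.973, 0, 0, 0, 1]

```text
clock: 2.8
tcp_pos: [0.6232, -0.0407, 0.3093]
orientation: [0.683, 3.024, -0.079]
contact_force: [-0.4, -2.4, 0.3]
grip_width: 0.0856
gripper_force: 0.0
```

apply_moves:
  moves:
    - [0.354, -0.427, 0.973, 0, 0, 0, 1]
    - [0.354, -0.427, 0.973, 0, 0, 0, 1]
    - [0.354, -0.427, 0.973, 0, 0, 0, 1]
    - [0.354, -0.427, 0.973, 0, 0, 0, 1]
    - [0.354, -0.427, 0.973, 0, 0, 0, 1]
    - [0.354, -0.427, 0.973, 0, 0, 0, 1]
    - [0.354, -0.427, 0.973, 0, 0, 0, 1]
    - [0.354, -0.427, 0.973, 0, 0, 0, 1]

```text
clock: 3.47
tcp_pos: [0.6211, -0.025, 0.3096]
orientation: [1.639, 2.22, -0.538]
contact_force: [-0.4, -0.0, 0.2]
grip_width: 0.0854
gripper_force: 0.0
```

apply_moves:
  moves:
    - [0.354, -0.427, 0.973, 0, 0, 0, 1]
    - [0.354, -0.427, 0.973, 0, 0, 0, 1]
    - [0.354, -0.427, 0.973, 0, 0, 0, 1]
    - [0.354, -0.427, 0.973, 0, 0, 0, 1]
    - [0, 0, 0, 0, 0, 0, 1]
    - [0, 0, 0, 0, 0, 0, 1]
    - [0, 0, 0, 0, 0, 0, 1]
    - [0, 0, 0, 0, 0, 0, 1]

```text
clock: 4.13
tcp_pos: [0.6209, -0.0266, 0.3099]
orientation: [1.962, 1.699, -0.712]
contact_force: [0.2, 0.2, 1.2]
grip_width: 0.0855
gripper_force: 0.0
```

Run:
```python
from h import *
show(); o=telemetry.get_obs(); print(o["joints"].round(2))
Q=Rt(1.427,np.radians(-40)); g=np.array([.621+.02*np.cos(1.427),-.033+.02*np.sin(1.427),.030])
t=tcp(g,Q)
plan([([t[0],t[1],.2],Q,"tilt"),(t,None,"down")])
```

```text
Traceback (most recent call last):
  File "h.py", line 68, in show
    o=telemetry.get_obs(); print(round(o["clock"],2),o["tcp_pos"].round(4),o["grip_width"].round(4),o["gripper_force"],o["contact_force"].round(1))
                                                                           ^^^^^^^^^^^^^^^^^^^^^
AttributeError: 'float' object has no attribute 'round'
```

```bash
sed -i 's/o\["grip_width"\].round(4)/round(o["grip_width"],4)/' h.py
python3 - <<'E'
from h import *
show(); o=telemetry.get_obs(); print(o["joints"].round(2))
Q=Rt(1.427,np.radians(-40)); g=np.array([.621+.02*np.cos(1.427),-.033+.02*np.sin(1.427),.030])
t=tcp(g,Q)
plan([([t[0],t[1],.31],Q,"tilt"),(t,None,"down")])
E
```

```text
4.13 [ 0.6209 -0.0266  0.3099] 0.0855 0.0 [0.2 0.2 1.2]
[-0.92  0.61  0.86  1.59  0.23  1.33 -0.34]
tilt SHIFT 1 x [0.0012, 0.001, -0.0011]
down SHIFT 8 x [0.0236, -0.0, 0.0282]
end [ 0.6222 -0.025   0.0158]
```

apply_moves:
  moves:
    - [0, 0, 0, 0.0248, 0.001, 0.0271, 1]
    - [0, 0, 0, 0.0236, 0, 0.0282, 1]
    - [0, 0, 0, 0.0236, 0, 0.0282, 1]
    - [0, 0, 0, 0.0236, 0, 0.0282, 1]
    - [0, 0, 0, 0.0236, 0, 0.0282, 1]
    - [0, 0, 0, 0.0236, 0, 0.0282, 1]
    - [0, 0, 0, 0, 0, 0, 1]
    - [0, 0, 0, 0, 0, 0, 1]

```text
clock: 4.8
tcp_pos: [0.6216, -0.025, 0.0887]
orientation: [1.961, 1.698, -0.717]
contact_force: [0.6, 0.0, 1.1]
grip_width: 0.0853
gripper_force: 0.0
```

apply_moves:
  moves:
    - [0, 0, 0, 0.0118, 0, 0.0141, 1]
    - [0, 0, 0, 0.0118, 0, 0.0141, 1]
    - [0, 0, 0, 0.0118, 0, 0.0141, 1]
    - [0, 0, 0, 0.0118, 0, 0.0141, 1]
    - [0, 0, 0, 0, 0, 0, 1]
    - [0, 0, 0, 0, 0, 0, 1]
    - [0, 0, 0, 0, 0, 0, 0]
    - [0, 0, 0, 0, 0, 0, -1]
  grip_force: 60

```text
clock: 5.47
tcp_pos: [0.6239, -0.0245, 0.0176]
orientation: [1.962, 1.696, -0.709]
contact_force: [-0.2, 0.3, 0.0]
grip_width: 0.064
gripper_force: 0.0
```

apply_moves:
  moves:
    - [0, 0, 0, 0, 0, 0, -1]
    - [0, 0, 0, 0, 0, 0, -1]
    - [0, 0, 0, 0, 0, 0, -1]
    - [0, 0, 0, 0, 0, 0, -1]
    - [0, 0, 0, 0, 0, 0, -1]
    - [0, 0, 0, 0, 0, 0, -1]
    - [0, 0, 0, 0, 0, 0, -1]
    - [0, 0, 0, 0, 0, 0, -1]

```text
clock: 6.13
tcp_pos: [0.6233, -0.0243, 0.0167]
orientation: [1.961, 1.696, -0.712]
contact_force: [-0.7, 2.0, 5.7]
grip_width: 0.0454
gripper_force: 61.6
```

apply_moves:
  moves:
    - [0, 0, 0, -0.0118, 0, -0.0141, -1]
    - [0, 0, 0, -0.0236, 0, -0.0282, -1]
    - [0, 0, 0, -0.0236, 0, -0.0282, -1]
    - [0, 0, 0, -0.0236, 0, -0.0282, -1]
    - [0, 0, 0, -0.0236, 0, -0.0282, -1]
    - [0, 1, 0, 0, 0, 0, -1]
    - [0, 1, 0, 0, 0, 0, -1]
    - [0, 1, 0, 0, 0, 0, -1]

```text
clock: 6.8
tcp_pos: [0.6229, -0.023, 0.1818]
orientation: [2.164, 1.875, -0.412]
contact_force: [0.5, -1.1, -2.9]
grip_width: 0.0455
gripper_force: 61.8
```

apply_moves:
  moves:
    - [0, 1, 0, 0, 0, 0, -1]
    - [0, 1, 0, 0, 0, 0, -1]
    - [0, 1, 0, 0, 0, 0, -1]
    - [0, 1, 0, 0, 0, 0, -1]
    - [0, 1, 0, 0, 0, 0, -1]
    - [0, 1, 0, 0, 0, 0, -1]
    - [0, 1, 0, 0, 0, 0, -1]
    - [0, 1, 0, 0, 0, 0, -1]

```text
clock: 7.47
tcp_pos: [0.6225, -0.0252, 0.1818]
orientation: [-2.119, -1.833, -0.497]
contact_force: [-0.2, 0.8, -3.8]
grip_width: 0.0453
gripper_force: 61.8
```

apply_moves:
  moves:
    - [0, 1, 0, 0, 0, 0, -1]
    - [0, 1, 0, 0, 0, 0, -1]
    - [0, 1, 0, 0, 0, 0, -1]
    - [0, 1, 0, 0, 0, 0, -1]
    - [0, 0, 0, 0, 0, 0, -1]
    - [0, 0, 0, 0, 0, 0, -1]
    - [0, 0, 0, 0, 0, 0, -1]
    - [0, 0, 0, 0, 0, 0, -1]

```text
clock: 8.13
tcp_pos: [0.6229, -0.0226, 0.1817]
orientation: [-1.839, -1.598, -0.858]
contact_force: [-0.0, -0.8, -2.2]
grip_width: 0.0449
gripper_force: 61.9
```

```bash
cat >> h.py <<'E'
def snap(n,path,crop=None):
    im=grab_frame(n)
    if crop: x0,y0,x1,y1=crop; im=cv2.resize(im[y0:y1,x0:x1],None,fx=min(800/(x1-x0),600/(y1-y0)),fy=min(800/(x1-x0),600/(y1-y0)))
    cv2.imwrite(path,im)
E
python3 - <<'E'
from h import *
show(); o=telemetry.get_obs(); print(o["joints"].round(2))
Q=R.from_rotvec(o["orientation"]); print(Q.as_matrix().round(3))
snap("scene","pics/m1.png",(180,80,500,320))
Q=Rt(1.427,np.radians(50)); g=np.array([.613,.06,.075])
plan([(tcp(g,Q),Q,"over"),(tcp(g-[0,0,.009],Q),Q,"down")])
E
```

```text
8.13 [ 0.6229 -0.0226  0.1817] 0.0449 61.851210594177246 [-0.  -0.8 -2.2]
[ 0.2   0.62  0.19  1.76 -1.02  1.27  0.81]
[[ 0.089  0.99   0.109]
 [ 0.638 -0.141  0.757]
 [ 0.765  0.002 -0.644]]
over TURN 1 x [-0.006, 0.013, 0.036]
over SHIFT 4 x [-0.0076, -0.0054, 0.0372]
down SHIFT 1 x [-0.0068, -0.0001, 0.0058]
end [0.615  0.0742 0.054 ]
```

View pics/m1.png

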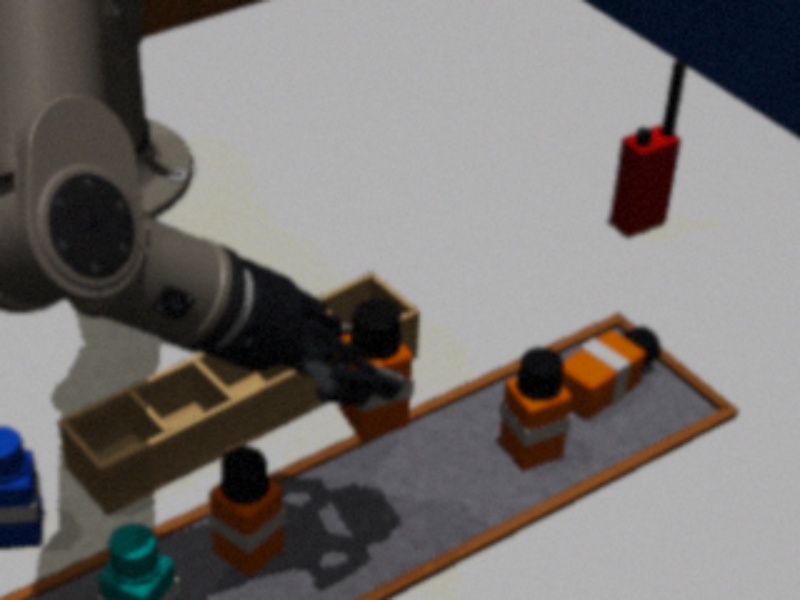

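apply_moves:
  moves:
    - [0, 0.013, 0.036, -0.0076, -0.0054, 0.0372, -1]
    - [0, 0, 0, -0.0076, -0.0054, 0.0372, -1]
    - [0, 0, 0, -0.0076, -0.0054, 0.0372, -1]
    - [0, 0, 0, -0.0076, -0.0054, 0.0372, -1]
    - [0, 0, 0, 0, 0, 0, -1]
    - [0, 0, 0, -0.0034, 0, 0.0029, -1]
    - [0, 0, 0, -0.0034, 0, 0.0029, -1]
    - [0, 0, 0, 0, 0, 0, -1]

```text
clock: 8.85
tcp_pos: [0.6157, 0.0718, 0.0535]
orientation: [-1.843, -1.59, -0.86]
contact_force: [0.4, 0.8, -2.6]
grip_width: 0.0453
gripper_force: 42.8
```

apply_moves:
  moves:
    - [0, 0, 0, 0, 0, 0, -1]
    - [0, 0, 0, -0.0008, 0, 0.0006, -1]
    - [0, 0, 0, 0, 0, 0, -1]
    - [0, 0, 0, 0, 0, 0, -1]
    - [0, 0, 0, -0.0008, 0, 0.0006, -1]
    - [0, 0, 0, 0, 0, 0, -1]
    - [0, 0, 0, 0, 0, 0, -1]
    - [0, 0, 0, 0, 0, 0, -1]

```text
clock: 9.52
tcp_pos: [0.6156, 0.0713, 0.0532]
orientation: [-1.842, -1.588, -0.862]
contact_force: [-2.8, -6.0, 12.4]
grip_width: 0.0452
gripper_force: 66.6
```

Run:
```python
from h import *
show(); snap("scene","pics/m2.png",(220,160,420,310))
```

```text
9.52 [0.6156 0.0713 0.0532] 0.0452 66.62414073944092 [-2.8 -6.  12.4]
```

View pics/m2.png

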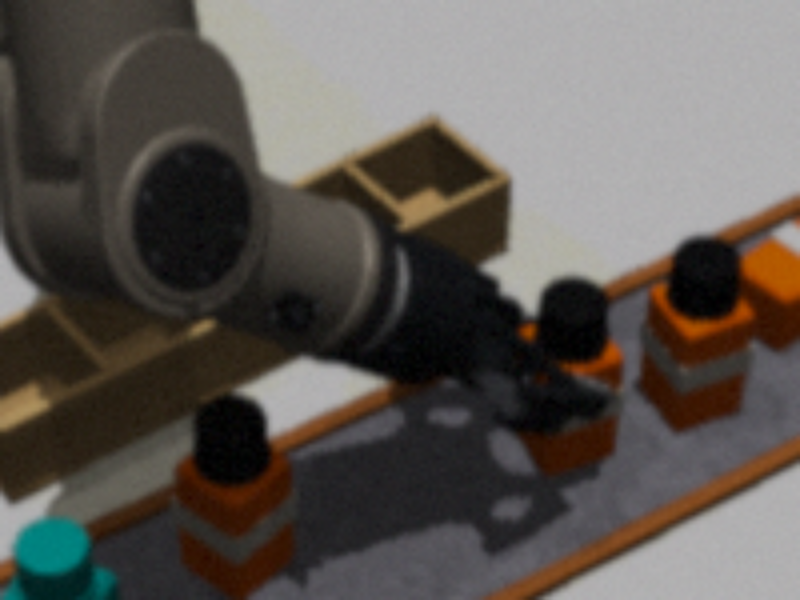

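apply_moves:
  moves:
    - [0, 0, 0, 0.0008, 0, -0.0006, 0.3]
    - [0, 0, 0, 0, 0, 0, 0.6]
    - [0, 0, 0, 0, 0, 0, 1]
    - [0, 0, 0, 0, 0, 0, 1]
    - [0, 0, 0, 0, 0, 0, 1]
    - [0, 0, 0, 0, 0, 0, 1]
    - [0, 0, 0, 0, 0, -0.015, 1]
    - [0, 0, 0, 0, 0, -0.03, 1]

```text
clock: 10.23
tcp_pos: [0.6077, 0.0414, 0.08]
orientation: [-1.836, -1.588, -0.854]
contact_force: [0.4, -0.8, -0.4]
grip_width: 0.0855
gripper_force: 0.0
```

apply_moves:
  moves:
    - [0, 0, 0, 0, 0, -0.035, 1]
    - [0, 0, 0, 0, 0, -0.035, 1]
    - [0, 0, 0, 0.0268, 0, -0.0225, 1]
    - [0, 0, 0, 0.0268, 0, -0.0225, 1]
    - [0, 0, 0, 0.0268, 0, -0.0225, 1]
    - [0, 0, 0, 0, 0, 0, 1]
    - [0, 0, 0, 0, 0, 0, 1]
    - [0, 0, 0, 0, 0, 0, 1]

```text
clock: 10.9
tcp_pos: [0.6016, -0.0155, 0.2307]
orientation: [-1.843, -1.588, -0.858]
contact_force: [-0.5, 0.1, -0.4]
grip_width: 0.0851
gripper_force: 0.0
```

```bash
cat >> h.py <<'E'
def orange(n,im=None,things=("canister1",)):
    im,o=cam(n,things); return im,[d for d in o["canister1"] if d["p"]>.3 and 5<hue(im,d["mask"])<26],o
def locate(guess,cams=("top","scene"),crate=None,z=None):
    """guess: {name:(x,y,w,kind)}; fits the nearest mask in each camera"""
    ms={}; th=("canister1",)+(("crate",) if crate is not None else ()); cr={}
    for n in cams:
        im,ds,o=orange(n,things=th); c=calibration(n)
        for k,g in guess.items():
            q=render(c,CAN,g[:3],g[3],s=1)>0
            b=max(ds,key=lambda d:(d["mask"]&q).sum()/(d["mask"]|q).sum(),default=None)
            if b is not None and (b["mask"]&q).sum()>30: ms.setdefault(k,{})[n]=(c,b["mask"])
        if crate is not None and o["crate"]: cr[n]=(c,max(o["crate"],key=lambda d:d["p"])["mask"])
    out={}
    for k,g in guess.items():
        if k not in ms: print(k,"none"); continue
        rs=[fit(ms[k],CAN,[g[0],g[1],g[2]+d],g[3]) for d in((0,.5) if g[3]=="up" else (0,))]; b=min(rs,key=lambda z:z[1])
        out[k]=b[0]; print(k,b[0].round(4),round(b[1],3),list(ms[k]))
    if cr:
        b=fit(cr,CRATE,crate,"table"); out["crate"]=b[0]; print("crate",b[0].round(4),round(b[1],3),list(cr))
    return out
E
python3 - <<'E'
from h import *
show(); o=telemetry.get_obs()
L=locate({"M":(.613,.065,-.14,"up"),"A":(.598,.246,1.735,"lie"),"B":(.626,.144,-.15,"up")})
b=L.get("B",(.626,.144,-.15)); Q=Rt(np.pi/2-.15); p=o["tcp_pos"]; t=tcp([b[0],b[1],.003+.076],Q)
plan([([p[0],p[1],.25],None,"up"),([t[0],t[1],.25],Q,"over"),(t,None,"down")])
snap("scene","pics/m3.png",(200,100,500,320))
E
```

```text
10.9 [ 0.6016 -0.0155  0.2307] 0.0851 0.0 [-0.5  0.1 -0.4]
M [ 0.6121  0.0629 -0.1405] 0.127 ['top', 'scene']
A [0.599  0.2467 1.734 ] 0.115 ['top', 'scene']
B [ 0.6262  0.1437 -0.1834] 0.086 ['top', 'scene']
up SHIFT 1 x [0.0155, 0.0002, -0.0138]
over TURN 9 x [-0.007, -0.928, 0.001]
over SHIFT 5 x [0.0322, 0.0001, -0.0]
down SHIFT 5 x [0.0001, -0.0, 0.0379]
end [0.6263 0.144  0.0604]
```

View pics/m3.png

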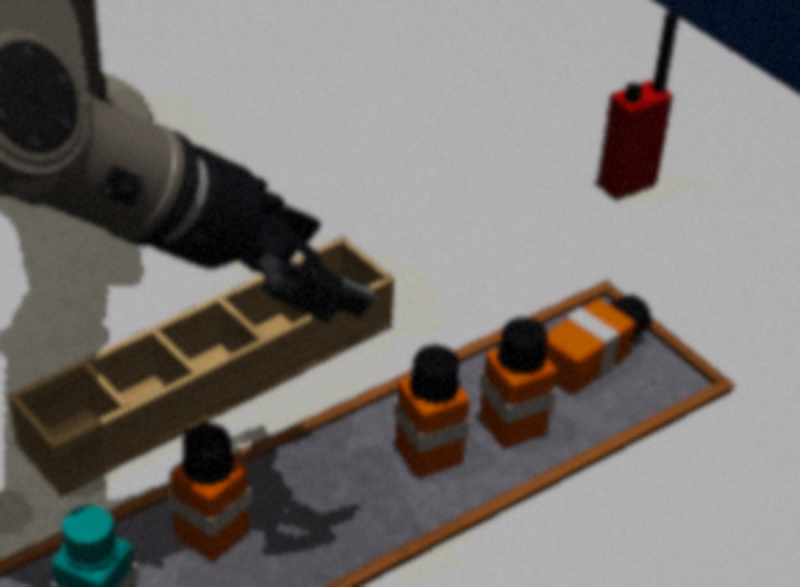

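apply_moves:
  moves:
    - [0, 0, 0, 0.0155, 0, -0.0138, 1]
    - [-0.007, -0.928, 0, 0, 0, 0, 1]
    - [-0.007, -0.928, 0, 0, 0, 0, 1]
    - [-0.007, -0.928, 0, 0, 0, 0, 1]
    - [-0.007, -0.928, 0, 0, 0, 0, 1]
    - [-0.007, -0.928, 0, 0, 0, 0, 1]
    - [-0.007, -0.928, 0, 0, 0, 0, 1]
    - [-0.007, -0.928, 0, 0, 0, 0, 1]

```text
clock: 11.82
tcp_pos: [0.6022, -0.016, 0.2515]
orientation: [-2.283, -1.965, -0.219]
contact_force: [0.3, 1.0, -0.5]
grip_width: 0.0856
gripper_force: 0.0
```

apply_moves:
  moves:
    - [-0.007, -0.928, 0, 0, 0, 0, 1]
    - [-0.007, -0.928, 0, 0, 0, 0, 1]
    - [0, 0, 0, 0.0322, 0, 0, 1]
    - [0, 0, 0, 0.0322, 0, 0, 1]
    - [0, 0, 0, 0.0322, 0, 0, 1]
    - [0, 0, 0, 0.0322, 0, 0, 1]
    - [0, 0, 0, 0.0322, 0, 0, 1]
    - [0, 0, 0, 0, 0, 0, 1]

```text
clock: 12.48
tcp_pos: [0.6253, 0.1533, 0.2497]
orientation: [-2.369, -2.061, -0.004]
contact_force: [-0.1, 1.4, -0.2]
grip_width: 0.0854
gripper_force: 0.0
```

Run:
```python
from h import *
show(); Q=Rt(np.pi/2-.16); t=tcp([.626,.144,.003+.076],Q)
plan([([t[0],t[1],.25],Q,"over"),(t,None,"down"),(t+[0,0,.16],None,"lift"),([.620,-.035,.22],Rt(np.pi/2),"carry"),([.620,-.035,.062],None,"down")])
```

```text
12.48 [0.6253 0.1533 0.2497] 0.0854 0.0 [-0.1  1.4 -0.2]
over TURN 1 x [0.005, -0.026, 0.205]
over SHIFT 1 x [-0.0091, 0.0022, -0.0003]
down SHIFT 5 x [0.0, 0.0, 0.0379]
lift SHIFT 4 x [0.0, 0.0, -0.0399]
carry TURN 2 x [-0.0, -0.0, -0.764]
carry SHIFT 5 x [-0.0358, -0.0012, 0.0]
down SHIFT 4 x [0.0, 0.0, 0.0395]
end [ 0.62   -0.035   0.0621]
```

apply_moves:
  moves:
    - [0, 0, 0.2, 0, 0, 0, 1]
    - [0, 0, 0, 0, 0, 0.035, 1]
    - [0, 0, 0, 0, 0, 0.035, 1]
    - [0, 0, 0, 0, 0, 0, 1]
    - [0, 0, 0, 0, 0, 0, 1]
    - [0, 0, 0, 0, 0, 0, 1]
    - [0, 0, 0, 0, 0, 0, 1]
    - [0, 0, 0, 0, 0, 0, 1]

```text
clock: 13.15
tcp_pos: [0.6275, 0.1434, 0.1835]
orientation: [2.4, 2.021, 0.008]
contact_force: [-1.0, 0.5, -0.1]
grip_width: 0.0851
gripper_force: 0.0
```

Run:
```python
from h import *
show(); Q=Rt(np.pi/2-.16); t=tcp([.626,.144,.003+.076],Q)
plan([(t,Q,"down"),(t+[0,0,.16],None,"lift"),([.620,-.035,.22],Rt(np.pi/2),"carry"),([.620,-.035,.062],None,"down")])
```

```text
13.15 [0.6275 0.1434 0.1835] 0.0851 0.0 [-1.   0.5 -0.1]
down TURN 1 x [0.059, -0.01, -0.102]
down SHIFT 4 x [0.0001, -0.0004, 0.0308]
lift SHIFT 5 x [-0.0, 0.0, -0.032]
carry TURN 2 x [-0.0, -0.0, -0.764]
carry SHIFT 5 x [-0.0358, -0.0012, 0.0001]
down SHIFT 4 x [-0.0, 0.0, 0.0394]
end [ 0.62   -0.0349  0.0622]
```

apply_moves:
  moves:
    - [0, 0, 0, 0, 0, 0.0308, 1]
    - [0, 0, 0, 0, 0, 0.0308, 1]
    - [0, 0, 0, 0, 0, 0.0308, 1]
    - [0, 0, 0, 0, 0, 0.0308, 1]
    - [0, 0, 0, 0, 0, 0, 1]
    - [0, 0, 0, 0, 0, 0, 1]
    - [0, 0, 0, 0, 0, 0, 0]
    - [0, 0, 0, 0, 0, 0, -1]

```text
clock: 13.82
tcp_pos: [0.6286, 0.1438, 0.0609]
orientation: [2.399, 2.022, 0.009]
contact_force: [0.8, 0.4, 1.2]
grip_width: 0.0637
gripper_force: 0.0
```

apply_moves:
  moves:
    - [0, 0, 0, 0, 0, 0, -1]
    - [0, 0, 0, 0, 0, 0, -1]
    - [0, 0, 0, 0, 0, 0, -1]
    - [0, 0, 0, 0, 0, 0, -1]
    - [0, 0, 0, 0, 0, 0, -1]
    - [0, 0, 0, 0, 0, 0, -1]
    - [0, 0, 0, 0, 0, -0.01, -1]
    - [0, 0, 0, 0, 0, -0.03, -1]

```text
clock: 14.48
tcp_pos: [0.6233, 0.143, 0.0955]
orientation: [-2.402, -2.025, 0.008]
contact_force: [-0.9, 0.3, -2.7]
grip_width: 0.0448
gripper_force: 62.0
```

apply_moves:
  moves:
    - [0, 0, 0, 0, 0, -0.04, -1]
    - [0, 0, 0, 0, 0, -0.04, -1]
    - [0, 0, 0, 0, 0, -0.04, -1]
    - [0, 0, -0.7, 0, 0, 0, -1]
    - [0, 0, -0.7, 0, 0, 0, -1]
    - [0, 0, 0, -0.0358, -0.0012, 0, -1]
    - [0, 0, 0, -0.0358, -0.0012, 0, -1]
    - [0, 0, 0, -0.0358, -0.0012, 0, -1]

```text
clock: 15.15
tcp_pos: [0.6195, 0.0355, 0.2191]
orientation: [2.243, 2.195, 0.003]
contact_force: [0.7, 0.0, -3.5]
grip_width: 0.045
gripper_force: 62.1
```

apply_moves:
  moves:
    - [0, 0, 0, -0.0358, -0.0012, 0, -1]
    - [0, 0, 0, -0.0358, -0.0012, 0, -1]
    - [0, 0, 0, 0, 0, 0, -1]
    - [0, 0, 0, 0, 0, 0, -1]
    - [0, 0, 0, 0, 0, 0, -1]
    - [0, 0, 0, 0, 0, 0.035, -1]
    - [0, 0, 0, 0, 0, 0.035, -1]
    - [0, 0, 0, 0, 0, 0, -1]

```text
clock: 15.82
tcp_pos: [0.6118, -0.0324, 0.1423]
orientation: [-2.24, -2.196, 0.009]
contact_force: [-1.6, 0.2, -2.6]
grip_width: 0.0447
gripper_force: 62.5
```

apply_moves:
  moves:
    - [0, 0, 0, 0, 0, 0.035, -1]
    - [0, 0, 0, 0, 0, 0.035, -1]
    - [0, 0, 0, 0, 0, 0.014, -1]
    - [0, 0, 0, 0, 0, 0, -1]
    - [0, 0, 0, 0, 0, 0, -1]
    - [0, 0, 0, 0, 0, 0, -1]
    - [0, 0, 0, 0, 0, 0, -1]
    - [0, 0, 0, 0, 0, 0, -1]

```text
clock: 16.48
tcp_pos: [0.6175, -0.0352, 0.066]
orientation: [2.244, 2.192, 0.006]
contact_force: [0.5, 0.4, -2.7]
grip_width: 0.0446
gripper_force: 62.5
```

apply_moves:
  moves:
    - [0, 0, 0, 0, 0, 0.003, -1]
    - [0, 0, 0, 0, 0, 0.002, -1]
    - [0, 0, 0, 0, 0, 0, -1]
    - [0, 0, 0, 0, 0, 0, -1]
    - [0, 0, 0, 0, 0, 0, -1]
    - [0, 0, 0, 0, 0, 0, 0.3]
    - [0, 0, 0, 0, 0, 0, 0.6]
    - [0, 0, 0, 0, 0, 0, 1]

```text
clock: 17.15
tcp_pos: [0.6164, -0.0354, 0.059]
orientation: [2.245, 2.193, 0.002]
contact_force: [0.5, -0.0, 0.4]
grip_width: 0.0774
gripper_force: 0.0
```

apply_moves:
  moves:
    - [0, 0, 0, 0, 0, 0, 1]
    - [0, 0, 0, 0, 0, 0, 1]
    - [0, 0, 0, 0, 0, -0.02, 1]
    - [0, 0, 0, 0, 0, -0.04, 1]
    - [0, 0, 0, 0, 0, -0.04, 1]
    - [0, 0, 0, 0, 0, -0.04, 1]
    - [0, 0, 0, 0, 0, -0.04, 1]
    - [0, 0, 0, 0, 0, -0.04, 1]

```text
clock: 17.82
tcp_pos: [0.6153, -0.0353, 0.2812]
orientation: [2.246, 2.193, 0.002]
contact_force: [1.7, 0.4, 0.3]
grip_width: 0.0856
gripper_force: 0.0
```

Run:
```python
from h import *
show(); 
L=locate({"B":(.618,-.035,0.02,"up"),"A":(.599,.246,1.734,"lie")})
a=L["A"]; w=a[2]; Q=Rt(w,np.radians(-40)); t=tcp([a[0]+.02*np.cos(w),a[1]+.02*np.sin(w),.030],Q)
plan([([t[0],t[1],.28],Q,"over"),(t,None,"down")])
```

```text
17.82 [ 0.6153 -0.0353  0.2812] 0.0856 0.0 [1.7 0.4 0.3]
B [ 0.6178 -0.0366 -0.1996] 0.079 ['scene']
A [0.5984 0.2446 1.721 ] 0.089 ['top', 'scene']
over TURN 7 x [-0.075, -0.949, -0.23]
over SHIFT 8 x [0.0275, 0.003, -0.023]
down SHIFT 7 x [0.0243, 0.0, 0.0289]
end [0.5969 0.2522 0.0156]
```

apply_moves:
  moves:
    - [-0.075, -0.949, -0.23, 0, 0, 0, 1]
    - [-0.075, -0.949, -0.23, 0, 0, 0, 1]
    - [-0.075, -0.949, -0.23, 0, 0, 0, 1]
    - [-0.075, -0.949, -0.23, 0, 0, 0, 1]
    - [-0.075, -0.949, -0.23, 0, 0, 0, 1]
    - [-0.075, -0.949, -0.23, 0, 0, 0, 1]
    - [-0.075, -0.949, -0.23, 0, 0, 0, 1]
    - [0, 0, 0, 0.0275, 0.003, -0.023, 1]

```text
clock: 18.68
tcp_pos: [0.6102, -0.003, 0.2759]
orientation: [1.656, 1.929, -0.625]
contact_force: [-1.1, 0.3, 0.5]
grip_width: 0.0855
gripper_force: 0.0
```

apply_moves:
  moves:
    - [0, 0, 0, 0.0275, 0.003, -0.023, 1]
    - [0, 0, 0, 0.0275, 0.003, -0.023, 1]
    - [0, 0, 0, 0.0275, 0.003, -0.023, 1]
    - [0, 0, 0, 0.0275, 0.003, -0.023, 1]
    - [0, 0, 0, 0.0275, 0.003, -0.023, 1]
    - [0, 0, 0, 0.0275, 0.003, -0.023, 1]
    - [0, 0, 0, 0.0275, 0.003, -0.023, 1]
    - [0, 0, 0, 0, 0, 0, 1]

```text
clock: 19.35
tcp_pos: [0.594, 0.2616, 0.2741]
orientation: [1.649, 1.946, -0.606]
contact_force: [-0.2, 1.1, -1.3]
grip_width: 0.0853
gripper_force: 0.0
```

apply_moves:
  moves:
    - [0, 0, 0, 0.0243, 0, 0.0289, 1]
    - [0, 0, 0, 0.0243, 0, 0.0289, 1]
    - [0, 0, 0, 0.0243, 0, 0.0289, 1]
    - [0, 0, 0, 0.0243, 0, 0.0289, 1]
    - [0, 0, 0, 0, 0, 0, 1]
    - [0, 0, 0, 0, 0, 0, 1]
    - [0, 0, 0, 0, 0, 0, 1]
    - [0, 0, 0, 0, 0, 0, 1]

```text
clock: 20.02
tcp_pos: [0.5974, 0.2524, 0.13]
orientation: [1.661, 1.931, -0.603]
contact_force: [-0.4, -0.4, 1.0]
grip_width: 0.0855
gripper_force: 0.0
```

Run:
```python
from h import *
show(); a=(.5984,.2452,1.723)
w=a[2]; Q=Rt(w,np.radians(-40)); t=tcp([a[0]+.02*np.cos(w),a[1]+.02*np.sin(w),.030],Q)
plan([(t,Q,"down")],vmax=.02)
print(telemetry.get_obs()["joints"].round(2))
```

```text
20.02 [0.5974 0.2524 0.13  ] 0.0855 0.0 [-0.4 -0.4  1. ]
down SHIFT 6 x [0.0123, -0.0, 0.0145]
end [0.5973 0.2531 0.0159]
[-1.    0.77  0.37  1.55  0.35  1.25 -0.71]
```

apply_moves:
  moves:
    - [0, 0, 0, 0.0123, 0, 0.0145, 1]
    - [0, 0, 0, 0.0123, 0, 0.0145, 1]
    - [0, 0, 0, 0.0123, 0, 0.0145, 1]
    - [0, 0, 0, 0.0123, 0, 0.0145, 1]
    - [0, 0, 0, 0.0123, 0, 0.0145, 1]
    - [0, 0, 0, 0.0123, 0, 0.0145, 1]
    - [0, 0, 0, 0, 0, 0, 1]
    - [0, 0, 0, 0, 0, 0, 1]

```text
clock: 20.68
tcp_pos: [0.5962, 0.2529, 0.0148]
orientation: [1.66, 1.932, -0.606]
contact_force: [-0.1, 0.0, 0.7]
grip_width: 0.0853
gripper_force: 0.0
```

apply_moves:
  moves:
    - [0, 0, 0, 0, 0, 0, 0]
    - [0, 0, 0, 0, 0, 0, -1]
    - [0, 0, 0, 0, 0, 0, -1]
    - [0, 0, 0, 0, 0, 0, -1]
    - [0, 0, 0, 0, 0, 0, -1]
    - [0, 0, 0, 0, 0, 0, -1]
    - [0, 0, 0, 0, 0, 0, -1]
    - [0, 0, 0, 0, 0, 0, -1]

```text
clock: 21.35
tcp_pos: [0.5965, 0.2533, 0.0151]
orientation: [1.66, 1.931, -0.605]
contact_force: [-0.7, 0.9, 7.2]
grip_width: 0.0452
gripper_force: 61.7
```

apply_moves:
  moves:
    - [0, 0, 0, -0.0118, 0, -0.0141, -1]
    - [0, 0, 0, -0.0236, 0, -0.0282, -1]
    - [0, 0, 0, -0.0236, 0, -0.0282, -1]
    - [0, 0, 0, -0.0236, 0, -0.0282, -1]
    - [0, 0, 0, -0.0236, 0, -0.0282, -1]
    - [0, 1, 0, 0, 0, 0, -1]
    - [0, 1, 0, 0, 0, 0, -1]
    - [0, 1, 0, 0, 0, 0, -1]

```text
clock: 22.02
tcp_pos: [0.5961, 0.2544, 0.1802]
orientation: [1.846, 2.15, -0.354]
contact_force: [-0.5, -0.6, -3.1]
grip_width: 0.0452
gripper_force: 61.5
```

apply_moves:
  moves:
    - [0, 1, 0, 0, 0, 0, -1]
    - [0, 1, 0, 0, 0, 0, -1]
    - [0, 1, 0, 0, 0, 0, -1]
    - [0, 1, 0, 0, 0, 0, -1]
    - [0, 1, 0, 0, 0, 0, -1]
    - [0, 1, 0, 0, 0, 0, -1]
    - [0, 1, 0, 0, 0, 0, -1]
    - [0, 1, 0, 0, 0, 0, -1]

```text
clock: 22.68
tcp_pos: [0.5965, 0.2521, 0.1801]
orientation: [-1.803, -2.095, -0.42]
contact_force: [-0.5, -0.5, -2.7]
grip_width: 0.0454
gripper_force: 61.5
```

apply_moves:
  moves:
    - [0, 1, 0, 0, 0, 0, -1]
    - [0, 1, 0, 0, 0, 0, -1]
    - [0, 1, 0, 0, 0, 0, -1]
    - [0, 1, 0, 0, 0, 0, -1]
    - [0, 0, 0, 0, 0, 0, -1]
    - [0, 0, 0, 0, 0, 0, -1]
    - [0, 0, 0, 0, 0, 0, -1]
    - [0, 0, 0, 0, 0, 0, -1]

```text
clock: 23.35
tcp_pos: [0.5958, 0.255, 0.1803]
orientation: [-1.551, -1.809, -0.721]
contact_force: [0.2, 0.2, -2.4]
grip_width: 0.0456
gripper_force: 61.6
```

Run:
```python
from h import *
show(); Q=Rt(1.723,np.radians(50)); g=np.array([.605,.26,.075])
print(telemetry.get_obs()["joints"].round(2))
plan([(tcp(g,Q),Q,"over"),(tcp(g-[0,0,.009],Q),Q,"down")])
```

```text
23.35 [0.5958 0.255  0.1803] 0.0456 61.581870317459106 [ 0.2  0.2 -2.4]
[ 0.05  0.61 -0.22  1.77 -0.91  1.03  0.61]
over SHIFT 3 x [-0.0261, 0.0033, 0.0298]
down SHIFT 1 x [-0.0068, 0.0001, 0.0057]
end [0.6029 0.2742 0.054 ]
```

apply_moves:
  moves:
    - [0, 0, 0, -0.0261, 0.0033, 0.0298, -1]
    - [0, 0, 0, -0.0261, 0.0033, 0.0298, -1]
    - [0, 0, 0, -0.0261, 0.0033, 0.0298, -1]
    - [0, 0, 0, 0, 0, 0, -1]
    - [0, 0, 0, -0.0034, 0, 0.0029, -1]
    - [0, 0, 0, -0.0034, 0, 0.0029, -1]
    - [0, 0, 0, 0, 0, 0, -1]
    - [0, 0, 0, 0, 0, 0, -1]

```text
clock: 24.02
tcp_pos: [0.6042, 0.2724, 0.0552]
orientation: [-1.553, -1.807, -0.725]
contact_force: [0.1, -0.7, -2.1]
grip_width: 0.0456
gripper_force: 61.9
```

apply_moves:
  moves:
    - [0, 0, 0, 0, 0, 0, -1]
    - [0, 0, 0, -0.0008, 0, 0.0006, -1]
    - [0, 0, 0, 0, 0, 0, -1]
    - [0, 0, 0, 0, 0, 0, -1]
    - [0, 0, 0, -0.0008, 0, 0.0006, -1]
    - [0, 0, 0, 0, 0, 0, -1]
    - [0, 0, 0, 0, 0, 0, -1]
    - [0, 0, 0, 0, 0, 0, -1]

```text
clock: 24.68
tcp_pos: [0.603, 0.2722, 0.0509]
orientation: [-1.554, -1.804, -0.722]
contact_force: [0.7, -2.0, 2.2]
grip_width: 0.0456
gripper_force: 62.3
```

Touching. Release and retreat.

apply_moves:
  moves:
    - [0, 0, 0, 0, 0, 0, 0.3]
    - [0, 0, 0, 0, 0, 0, 0.6]
    - [0, 0, 0, 0, 0, 0, 1]
    - [0, 0, 0, 0, 0, 0, 1]
    - [0, 0, 0, 0, 0, 0, 1]
    - [0, 0, 0, 0, 0, 0, 1]
    - [0, 0, 0, 0, 0, -0.015, 1]
    - [0, 0, 0, 0, 0, -0.03, 1]

```text
clock: 25.35
tcp_pos: [0.6051, 0.2406, 0.0789]
orientation: [-1.547, -1.803, -0.716]
contact_force: [-0.1, 0.8, 0.7]
grip_width: 0.0854
gripper_force: 0.0
```

apply_moves:
  moves:
    - [0, 0, 0, 0, 0, -0.035, 1]
    - [0, 0, 0, 0, 0, -0.035, 1]
    - [0, 0, 0, 0.0268, 0, -0.0225, 1]
    - [0, 0, 0, 0.0268, 0, -0.0225, 1]
    - [0, 0, 0, 0.0268, 0, -0.0225, 1]
    - [0, 0, 0, 0, 0, 0, 1]
    - [0, 0, 0, 0, 0, 0, 1]
    - [0, 0, 0, 0, 0, 0, 1]

```text
clock: 26.02
tcp_pos: [0.6163, 0.1843, 0.2296]
orientation: [-1.555, -1.804, -0.721]
contact_force: [0.5, 0.0, -0.8]
grip_width: 0.0854
gripper_force: 0.0
```

Run:
```python
from h import *
show(); 
L=locate({"A":(.604,.262,.15,"up"),"M":(.612,.063,-.14,"up"),"B":(.618,-.036,.02,"up"),"C":(.59,-.138,.3,"up")},crate=(.434,-.047,.074))
snap("scene","pics/up.png",(160,80,500,335))
```

```text
26.02 [0.6163 0.1843 0.2296] 0.0854 0.0 [ 0.5  0.  -0.8]
A [0.6047 0.2623 0.2415] 0.119 ['top', 'scene']
M [ 0.6135  0.0631 -0.1926] 0.092 ['top', 'scene']
B [ 0.6154 -0.035  -0.0826] 0.124 ['top', 'scene']
C [ 0.594  -0.1397  0.496 ] 0.077 ['scene']
crate [ 0.4355 -0.0469  0.0789] 0.229 ['top', 'scene']
```

View pics/up.png

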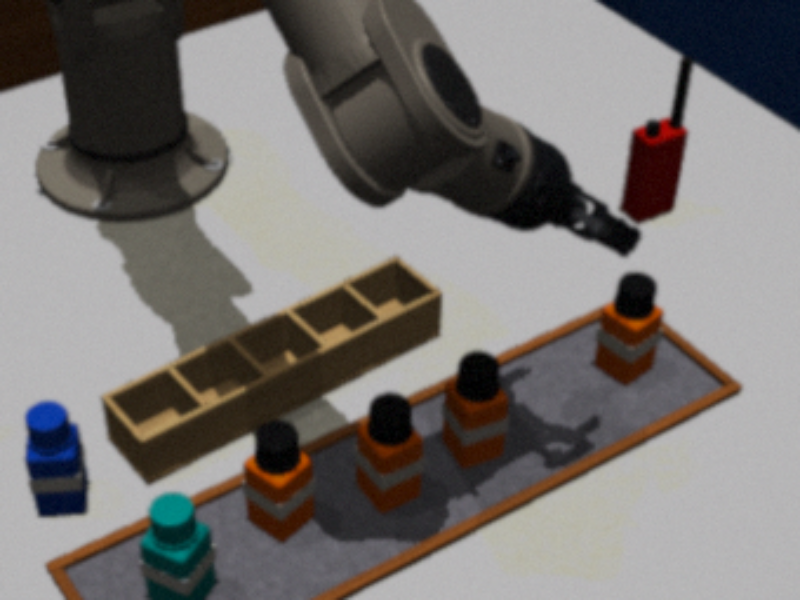

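```bash
cat >> h.py <<'E'
def cell(k,cr):
    l=(k-3)*.07; return np.array([cr[0]-np.sin(cr[2])*l,cr[1]+np.cos(cr[2])*l])
CR=(.4343,-.047,.074)
def up(x,y,psi): Q=Rt(np.pi/2+psi); return np.array([x,y]),Q
E
python3 - <<'E'
from h import *
xy,Q=up(.6047,.2622,.18); 
plan([([*xy,.24],Q,"over"),([*xy,.061],None,"down")])
print(cell(5,CR),cell(4,CR),cell(3,CR),cell(2,CR))
E
```

```text
over TURN 9 x [0.009, -0.926, -0.032]
over SHIFT 2 x [0.0389, 0.0013, -0.0057]
down SHIFT 5 x [0.0, -0.0, 0.0358]
end [0.6049 0.2622 0.061 ]
[0.42394945 0.09261685] [0.42912473 0.02280843] [ 0.4343 -0.047 ] [ 0.43947527 -0.11680843]
```

apply_moves:
  moves:
    - [0.009, -0.926, -0.032, 0, 0, 0, 1]
    - [0.009, -0.926, -0.032, 0, 0, 0, 1]
    - [0.009, -0.926, -0.032, 0, 0, 0, 1]
    - [0.009, -0.926, -0.032, 0, 0, 0, 1]
    - [0.009, -0.926, -0.032, 0, 0, 0, 1]
    - [0.009, -0.926, -0.032, 0, 0, 0, 1]
    - [0.009, -0.926, -0.032, 0, 0, 0, 1]
    - [0.009, -0.926, -0.032, 0, 0, 0, 1]

```text
clock: 27.03
tcp_pos: [0.6169, 0.1852, 0.2302]
orientation: [-1.972, -2.356, -0.096]
contact_force: [-0.0, 0.7, -0.8]
grip_width: 0.0855
gripper_force: 0.0
```

apply_moves:
  moves:
    - [0.009, -0.926, -0.032, 0, 0, 0, 1]
    - [0, 0, 0, 0.0389, 0.0013, -0.0057, 1]
    - [0, 0, 0, 0.0389, 0.0013, -0.0057, 1]
    - [0, 0, 0, 0, 0, 0, 1]
    - [0, 0, 0, 0, 0, 0, 1]
    - [0, 0, 0, 0, 0, 0, 1]
    - [0, 0, 0, 0, 0, 0, 1]
    - [0, 0, 0, 0, 0, 0, 1]

```text
clock: 27.7
tcp_pos: [0.6056, 0.2601, 0.2406]
orientation: [2.015, 2.408, 0.0]
contact_force: [0.5, 0.1, 0.2]
grip_width: 0.0855
gripper_force: 0.0
```

Run:
```python
from h import *
show()
L=locate({"A":(.6047,.262,.17,"up")},cams=("scene",),crate=CR)
xy,Q=up(.6047,.2622,.18)
plan([([*xy,.061],Q,"down")]); c=cell(5,CR)
plan([([*c,.221],Rt(np.pi/2+CR[2]),"carry")],start=(np.array([*xy,.221]),Q))
snap("wrist","pics/w1.png")
```

```text
27.7 [0.6056 0.2601 0.2406] 0.0855 0.0 [0.5 0.1 0.2]
A [0.6047 0.2608 0.3315] 0.099 ['scene']
crate [ 0.4369 -0.0485  0.0711] 0.027 ['scene']
down SHIFT 5 x [0.0003, -0.0002, 0.036]
end [0.6045 0.2622 0.0608]
carry TURN 1 x [0.0, 0.0, 1.012]
carry SHIFT 7 x [-0.0223, -0.0275, 0.0]
end [0.4243 0.0923 0.221 ]
```

View pics/w1.png

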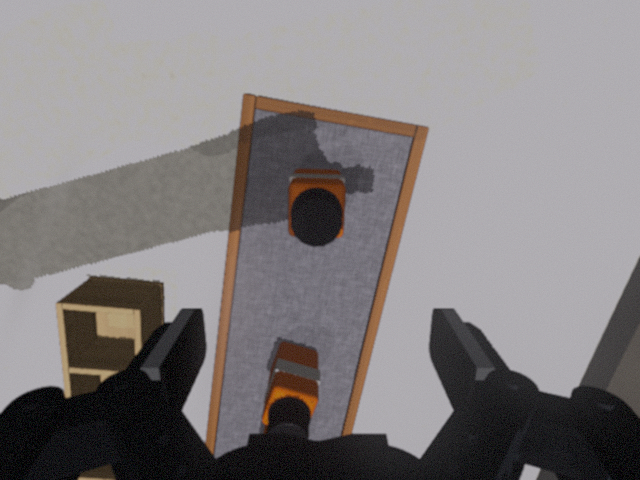

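apply_moves:
  moves:
    - [0, 0, 0, 0.0003, 0, 0.036, 1]
    - [0, 0, 0, 0.0003, 0, 0.036, 1]
    - [0, 0, 0, 0.0003, 0, 0.036, 1]
    - [0, 0, 0, 0.0003, 0, 0.036, 1]
    - [0, 0, 0, 0.0003, 0, 0.036, 1]
    - [0, 0, 0, 0, 0, 0, 1]
    - [0, 0, 0, 0, 0, 0, 1]
    - [0, 0, 0, 0, 0, 0, 0]

```text
clock: 28.57
tcp_pos: [0.6066, 0.264, 0.0629]
orientation: [2.012, 2.41, 0.006]
contact_force: [1.2, 0.2, 0.1]
grip_width: 0.0756
gripper_force: 0.0
```

apply_moves:
  moves:
    - [0, 0, 0, 0, 0, 0, -1]
    - [0, 0, 0, 0, 0, 0, -1]
    - [0, 0, 0, 0, 0, 0, -1]
    - [0, 0, 0, 0, 0, 0, -1]
    - [0, 0, 0, 0, 0, 0, -1]
    - [0, 0, 0, 0, 0, 0, -1]
    - [0, 0, 0, 0, 0, 0, -1]
    - [0, 0, 0, 0, 0, -0.01, -1]

```text
clock: 29.23
tcp_pos: [0.6047, 0.2635, 0.0712]
orientation: [2.012, 2.411, 0.001]
contact_force: [0.0, -0.9, -2.6]
grip_width: 0.0452
gripper_force: 61.7
```

apply_moves:
  moves:
    - [0, 0, 0, 0, 0, -0.03, -1]
    - [0, 0, 0, 0, 0, -0.04, -1]
    - [0, 0, 0, 0, 0, -0.04, -1]
    - [0, 0, 0, 0, 0, -0.04, -1]
    - [0, 0, 1, 0, 0, 0, -1]
    - [0, 0, 0, -0.0223, -0.0275, 0, -1]
    - [0, 0, 0, -0.0223, -0.0275, 0, -1]
    - [0, 0, 0, -0.0223, -0.0275, 0, -1]

```text
clock: 29.9
tcp_pos: [0.5266, 0.1901, 0.2217]
orientation: [2.134, 2.303, 0.004]
contact_force: [-0.4, -0.9, -1.8]
grip_width: 0.0448
gripper_force: 62.0
```

apply_moves:
  moves:
    - [0, 0, 0, -0.0223, -0.0275, 0, -1]
    - [0, 0, 0, -0.0223, -0.0275, 0, -1]
    - [0, 0, 0, -0.0223, -0.0275, 0, -1]
    - [0, 0, 0, -0.0223, -0.0275, 0, -1]
    - [0, 0, 0, 0, 0, 0, -1]
    - [0, 0, 0, 0, 0, 0, -1]
    - [0, 0, 0, 0, 0, 0, -1]
    - [0, 0, 0, 0, 0, 0, -1]

```text
clock: 30.57
tcp_pos: [0.4257, 0.0944, 0.2213]
orientation: [2.134, 2.303, 0.005]
contact_force: [-0.2, -0.4, -2.6]
grip_width: 0.0452
gripper_force: 62.0
```

Run:
```python
from h import *
show(); print(telemetry.get_obs()["joints"].round(2))
L=locate({},crate=CR); c=cell(5,CR)
plan([([*c,.13],Rt(np.pi/2+CR[2]),"low"),([*c,.068],None,"down")])
snap("scene","pics/a5.png",(180,120,400,285))
```

```text
30.57 [0.4257 0.0944 0.2213] 0.0452 62.04400340560824 [-0.2 -0.4 -2.6]
[-0.48  0.08  0.13  2.12 -0.01  0.94 -0.27]
crate [ 0.4345 -0.0478  0.0717] 0.127 ['top', 'scene']
low SHIFT 3 x [-0.0004, -0.0004, 0.0301]
down SHIFT 2 x [0.0001, -0.0, 0.031]
end [0.424  0.0927 0.0681]
```

View pics/a5.png

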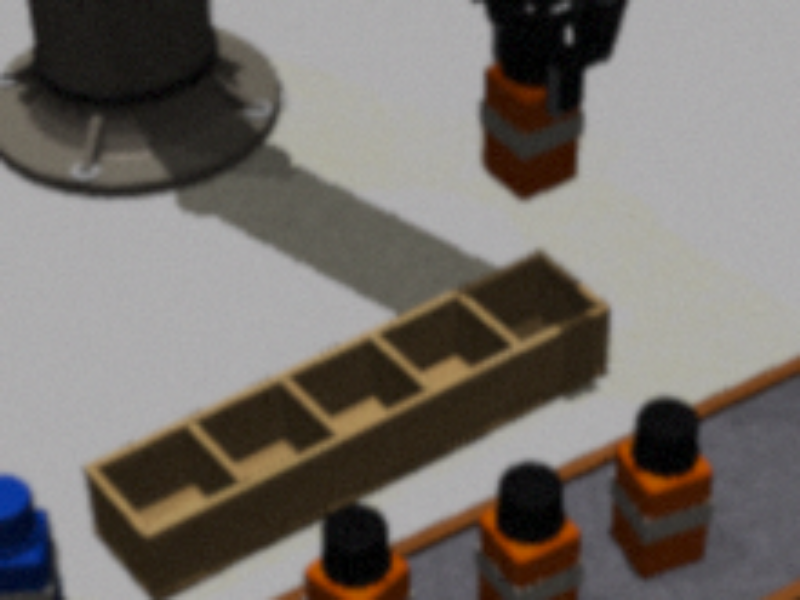

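apply_moves:
  moves:
    - [0, 0, 0, -0.0003, -0.0004, 0.03, -1]
    - [0, 0, 0, -0.0003, -0.0004, 0.03, -1]
    - [0, 0, 0, -0.0003, -0.0004, 0.02, -1]
    - [0, 0, 0, 0, 0, 0.02, -1]
    - [0, 0, 0, 0, 0, 0.02, -1]
    - [0, 0, 0, 0, 0, 0.02, -1]
    - [0, 0, 0, 0, 0, 0.012, -1]
    - [0, 0, 0, 0, 0, 0, -1]

```text
clock: 31.58
tcp_pos: [0.4223, 0.0922, 0.0666]
orientation: [-2.135, -2.303, 0.005]
contact_force: [-0.4, 0.0, -2.0]
grip_width: 0.0448
gripper_force: 61.3
```

apply_moves:
  moves:
    - [0, 0, 0, 0, 0, 0.001, -1]
    - [0, 0, 0, 0, 0, 0.001, -1]
    - [0, 0, 0, 0, 0, 0, -1]
    - [0, 0, 0, 0, 0, 0, -1]
    - [0, 0, 0, 0, 0, 0, -1]
    - [0, 0, 0, 0, 0, 0, -1]
    - [0, 0, 0, 0, 0, 0, -1]
    - [0, 0, 0, 0, 0, 0, -1]

```text
clock: 32.25
tcp_pos: [0.4239, 0.0925, 0.0666]
orientation: [2.135, 2.302, 0.002]
contact_force: [-0.8, -0.2, -1.6]
grip_width: 0.0445
gripper_force: 61.3
```

apply_moves:
  moves:
    - [0, 0, 0, 0, 0, 0.001, 0.2]
    - [0, 0, 0, 0, 0, 0, 0.5]
    - [0, 0, 0, 0, 0, 0, 1]
    - [0, 0, 0, 0, 0, 0, 1]
    - [0, 0, 0, 0, 0, 0, 1]
    - [0, 0, 0, 0, 0, -0.02, 1]
    - [0, 0, 0, 0, 0, -0.04, 1]
    - [0, 0, 0, 0, 0, -0.04, 1]

```text
clock: 32.92
tcp_pos: [0.4223, 0.0919, 0.1658]
orientation: [2.136, 2.303, -0.004]
contact_force: [1.3, 1.1, -0.8]
grip_width: 0.0854
gripper_force: 0.0
```

apply_moves:
  moves:
    - [0, 0, 0, 0, 0, -0.04, 1]
    - [0, 0, 0, 0, 0, -0.03, 1]
    - [0, 0, 0, 0, 0, 0, 1]
    - [0, 0, 0, 0, 0, 0, 1]
    - [0, 0, 0, 0, 0, 0, 1]
    - [0, 0, 0, 0, 0, 0, 1]
    - [0, 0, 0, 0, 0, 0, 1]
    - [0, 0, 0, 0, 0, 0, 1]

```text
clock: 33.58
tcp_pos: [0.4228, 0.0922, 0.2343]
orientation: [2.136, 2.303, -0.002]
contact_force: [-0.2, -0.6, -0.1]
grip_width: 0.0856
gripper_force: 0.0
```

Run:
```python
from h import *
show()
L=locate({"M":(.613,.063,-.15,"up"),"B":(.616,-.035,0,"up"),"C":(.591,-.138,.32,"up")},crate=CR)
m=L["M"]; xy,Q=up(m[0],m[1],-.16)
plan([([*xy,.235],Q,"over"),([*xy,.061],None,"down")]); c=cell(4,CR)
plan([([*c,.221],Rt(np.pi/2+CR[2]),"carry")],start=(np.array([*xy,.221]),Q))
snap("scene","pics/a6.png",(180,120,400,285))
```

```text
33.58 [0.4228 0.0922 0.2343] 0.0856 0.0 [-0.2 -0.6 -0.1]
M [ 0.6134  0.0636 -0.2243] 0.114 ['top', 'scene']
B [ 0.6153 -0.0353 -0.0554] 0.059 ['top']
C [ 0.5913 -0.1376  0.313 ] 0.102 ['top', 'scene']
crate [ 0.4361 -0.0486  0.0731] 0.112 ['scene']
over TURN 3 x [0.005, 0.0, 0.749]
over SHIFT 5 x [0.0003, 0.0384, 0.0001]
down SHIFT 5 x [0.0, 0.0, 0.0348]
end [0.6133 0.0634 0.0608]
carry TURN 3 x [0.0, 0.0, -0.745]
carry SHIFT 5 x [-0.0054, -0.0374, 0.0]
end [0.4289 0.0229 0.221 ]
```

View pics/a6.png

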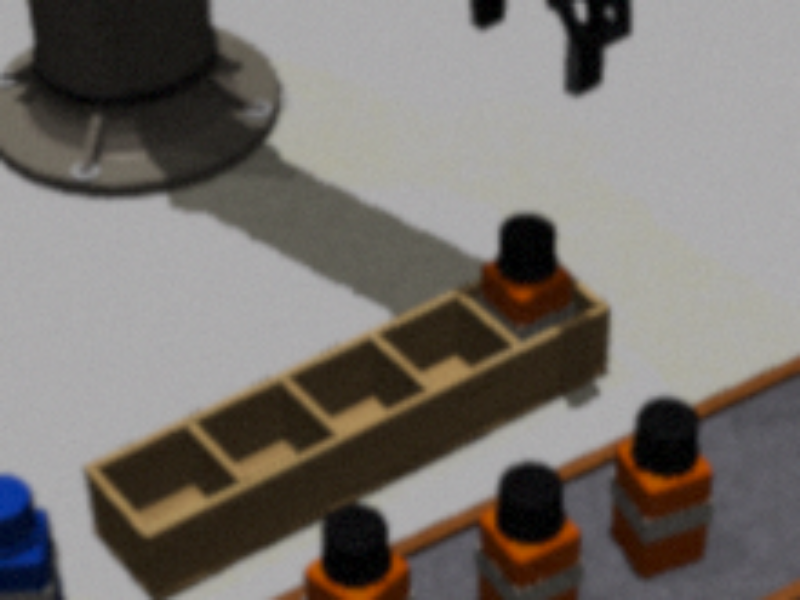

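apply_moves:
  moves:
    - [0, 0, 0.749, 0, 0, 0, 1]
    - [0, 0, 0.749, 0, 0, 0, 1]
    - [0, 0, 0.749, 0, 0, 0, 1]
    - [0, 0, 0, 0.0003, 0.0384, 0, 1]
    - [0, 0, 0, 0.0003, 0.0384, 0, 1]
    - [0, 0, 0, 0.0003, 0.0384, 0, 1]
    - [0, 0, 0, 0.0003, 0.0384, 0, 1]
    - [0, 0, 0, 0.0003, 0.0384, 0, 1]

```text
clock: 34.6
tcp_pos: [0.6151, 0.0632, 0.2357]
orientation: [2.39, 2.037, 0.002]
contact_force: [-0.5, -0.8, 0.9]
grip_width: 0.0858
gripper_force: 0.0
```

apply_moves:
  moves:
    - [0, 0, 0, 0, 0, 0, 1]
    - [0, 0, 0, 0, 0, 0, 1]
    - [0, 0, 0, 0, 0, 0, 1]
    - [0, 0, 0, 0, 0, 0.03, 1]
    - [0, 0, 0, 0, 0, 0, 1]
    - [0, 0, 0, 0, 0, 0, 1]
    - [0, 0, 0, 0, 0, 0, 1]
    - [0, 0, 0, 0, 0, 0, 1]

```text
clock: 35.27
tcp_pos: [0.6137, 0.0637, 0.2074]
orientation: [2.39, 2.036, 0.005]
contact_force: [-0.5, -0.3, -0.1]
grip_width: 0.0852
gripper_force: 0.0
```

apply_moves:
  moves:
    - [0, 0, 0, 0, 0, 0.0365, 1]
    - [0, 0, 0, 0, 0, 0.0365, 1]
    - [0, 0, 0, 0, 0, 0.0365, 1]
    - [0, 0, 0, 0, 0, 0.0365, 1]
    - [0, 0, 0, 0, 0, 0, 1]
    - [0, 0, 0, 0, 0, 0, 1]
    - [0, 0, 0, 0, 0, 0, 1]
    - [0, 0, 0, 0, 0, 0, 0]

```text
clock: 35.93
tcp_pos: [0.616, 0.0636, 0.063]
orientation: [2.389, 2.034, 0.009]
contact_force: [-0.5, -0.1, 0.9]
grip_width: 0.0753
gripper_force: 0.0
```

apply_moves:
  moves:
    - [0, 0, 0, 0, 0, 0, -1]
    - [0, 0, 0, 0, 0, 0, -1]
    - [0, 0, 0, 0, 0, 0, -1]
    - [0, 0, 0, 0, 0, 0, -1]
    - [0, 0, 0, 0, 0, 0, -1]
    - [0, 0, 0, 0, 0, 0, -1]
    - [0, 0, 0, 0, 0, 0, -1]
    - [0, 0, 0, 0, 0, -0.01, -1]

```text
clock: 36.6
tcp_pos: [0.6128, 0.0634, 0.0695]
orientation: [2.391, 2.037, -0.0]
contact_force: [0.6, 0.5, -3.0]
grip_width: 0.0446
gripper_force: 61.8
```

apply_moves:
  moves:
    - [0, 0, 0, 0, 0, -0.03, -1]
    - [0, 0, 0, 0, 0, -0.04, -1]
    - [0, 0, 0, 0, 0, -0.04, -1]
    - [0, 0, 0, 0, 0, -0.04, -1]
    - [0, 0, -0.745, 0, 0, 0, -1]
    - [0, 0, -0.745, 0, 0, 0, -1]
    - [0, 0, -0.745, 0, 0, 0, -1]
    - [0, 0, 0, -0.0054, -0.0374, 0, -1]

```text
clock: 37.27
tcp_pos: [0.5807, 0.0572, 0.2205]
orientation: [2.127, 2.305, 0.009]
contact_force: [1.5, 1.3, -0.9]
grip_width: 0.0448
gripper_force: 62.5
```

apply_moves:
  moves:
    - [0, 0, 0, -0.0054, -0.0374, 0, -1]
    - [0, 0, 0, -0.0054, -0.0374, 0, -1]
    - [0, 0, 0, -0.0054, -0.0374, 0, -1]
    - [0, 0, 0, -0.0054, -0.0374, 0, -1]
    - [0, 0, 0, 0, 0, 0, -1]
    - [0, 0, 0, 0, 0, 0, -1]
    - [0, 0, 0, 0, 0, 0, -1]
    - [0, 0, 0, 0, 0, 0, -1]

```text
clock: 37.93
tcp_pos: [0.4302, 0.023, 0.2202]
orientation: [2.136, 2.301, 0.004]
contact_force: [0.7, -0.2, -2.6]
grip_width: 0.0448
gripper_force: 62.6
```

Run:
```python
from h import *
show()
L=locate({},cams=("scene",),crate=CR); c=cell(4,CR)
plan([([*c,.13],Rt(np.pi/2+CR[2]),"low"),([*c,.068],None,"down")])
```

```text
37.93 [0.4302 0.023  0.2202] 0.0448 62.58007049560547 [ 0.7 -0.2 -2.6]
crate [ 0.4358 -0.0482  0.07  ] 0.092 ['scene']
low SHIFT 3 x [-0.0, -0.0003, 0.0299]
down SHIFT 2 x [0.0, -0.0, 0.0309]
end [0.4292 0.0228 0.0681]
```

apply_moves:
  moves:
    - [0, 0, 0, 0, -0.0003, 0.03, -1]
    - [0, 0, 0, 0, -0.0003, 0.03, -1]
    - [0, 0, 0, 0, -0.0003, 0.02, -1]
    - [0, 0, 0, 0, 0, 0.02, -1]
    - [0, 0, 0, 0, 0, 0.02, -1]
    - [0, 0, 0, 0, 0, 0.02, -1]
    - [0, 0, 0, 0, 0, 0.012, -1]
    - [0, 0, 0, 0, 0, 0, -1]

```text
clock: 38.75
tcp_pos: [0.4276, 0.0225, 0.0655]
orientation: [-2.137, -2.302, 0.003]
contact_force: [0.1, -0.5, -2.8]
grip_width: 0.0444
gripper_force: 63.8
```

apply_moves:
  moves:
    - [0, 0, 0, 0, 0, 0.0015, -1]
    - [0, 0, 0, 0, 0, 0.001, -1]
    - [0, 0, 0, 0, 0, 0, -1]
    - [0, 0, 0, 0, 0, 0, -1]
    - [0, 0, 0, 0, 0, 0, -1]
    - [0, 0, 0, 0, 0, 0, -1]
    - [0, 0, 0, 0, 0, 0, -1]
    - [0, 0, 0, 0, 0, 0, -1]

```text
clock: 39.42
tcp_pos: [0.4283, 0.0226, 0.0652]
orientation: [2.136, 2.301, 0.002]
contact_force: [-0.3, -0.1, -2.8]
grip_width: 0.0448
gripper_force: 63.8
```

apply_moves:
  moves:
    - [0, 0, 0, 0, 0, 0, 0.2]
    - [0, 0, 0, 0, 0, 0, 0.5]
    - [0, 0, 0, 0, 0, 0, 1]
    - [0, 0, 0, 0, 0, 0, 1]
    - [0, 0, 0, 0, 0, 0, 1]
    - [0, 0, 0, 0, 0, -0.02, 1]
    - [0, 0, 0, 0, 0, -0.04, 1]
    - [0, 0, 0, 0, 0, -0.04, 1]

```text
clock: 40.08
tcp_pos: [0.4267, 0.0222, 0.1653]
orientation: [-2.138, -2.302, 0.003]
contact_force: [1.9, 0.5, 0.1]
grip_width: 0.0852
gripper_force: 0.0
```

apply_moves:
  moves:
    - [0, 0, 0, 0, 0, -0.04, 1]
    - [0, 0, 0, 0, 0, -0.03, 1]
    - [0, 0, 0, 0, 0, 0, 1]
    - [0, 0, 0, 0, 0, 0, 1]
    - [0, 0, 0, 0, 0, 0, 1]
    - [0, 0, 0, 0, 0, 0, 1]
    - [0, 0, 0, 0, 0, 0, 1]
    - [0, 0, 0, 0, 0, 0, 1]

```text
clock: 40.75
tcp_pos: [0.4272, 0.0224, 0.2339]
orientation: [2.137, 2.302, -0.001]
contact_force: [0.6, -0.8, 0.4]
grip_width: 0.0851
gripper_force: 0.0
```

Run:
```python
from h import *
show()
L=locate({"B":(.6155,-.035,-.03,"up"),"C":(.591,-.138,.31,"up")},crate=CR)
m=L["B"]; xy,Q=up(m[0],m[1],-.04)
plan([([*xy,.235],Q,"over"),([*xy,.061],None,"down")]); c=cell(3,CR)
plan([([*c,.221],Rt(np.pi/2+CR[2]),"carry")],start=(np.array([*xy,.221]),Q))
```

```text
40.75 [0.4272 0.0224 0.2339] 0.0851 0.0 [ 0.6 -0.8  0.4]
B [ 0.6148 -0.0347 -0.0762] 0.098 ['top', 'scene']
C [ 0.5903 -0.1382  0.3411] 0.095 ['top', 'scene']
crate [ 0.4354 -0.0479  0.0662] 0.331 ['top', 'scene']
over TURN 2 x [0.008, 0.001, 0.545]
over SHIFT 5 x [-0.01, 0.0378, -0.0]
down SHIFT 5 x [0.0, 0.0, 0.0348]
end [ 0.6147 -0.0349  0.0608]
carry TURN 2 x [0.0, 0.0, -0.544]
carry SHIFT 5 x [0.0002, -0.0362, 0.0]
end [ 0.4342 -0.0471  0.221 ]
```

apply_moves:
  moves:
    - [0, 0, 0.545, 0, 0, 0, 1]
    - [0, 0, 0.545, 0, 0, 0, 1]
    - [0, 0, 0, -0.01, 0.0378, 0, 1]
    - [0, 0, 0, -0.01, 0.0378, 0, 1]
    - [0, 0, 0, -0.01, 0.0378, 0, 1]
    - [0, 0, 0, -0.01, 0.0378, 0, 1]
    - [0, 0, 0, -0.01, 0.0378, 0, 1]
    - [0, 0, 0, 0, 0, 0, 1]

```text
clock: 41.72
tcp_pos: [0.6204, -0.0375, 0.2343]
orientation: [2.264, 2.171, 0.002]
contact_force: [-1.1, 1.2, -1.0]
grip_width: 0.0856
gripper_force: 0.0
```

apply_moves:
  moves:
    - [0, 0, 0, 0, 0, 0, 1]
    - [0, 0, 0, 0, 0, 0, 1]
    - [0, 0, 0, 0, 0, 0, 1]
    - [0, 0, 0, 0, 0, 0.03, 1]
    - [0, 0, 0, 0, 0, 0, 1]
    - [0, 0, 0, 0, 0, 0, 1]
    - [0, 0, 0, 0, 0, 0, 1]
    - [0, 0, 0, 0, 0, 0, 1]

```text
clock: 42.38
tcp_pos: [0.6152, -0.0348, 0.2069]
orientation: [2.263, 2.175, 0.005]
contact_force: [-0.7, 0.3, -0.2]
grip_width: 0.0851
gripper_force: 0.0
```

apply_moves:
  moves:
    - [0, 0, 0, 0, 0, 0.0365, 1]
    - [0, 0, 0, 0, 0, 0.0365, 1]
    - [0, 0, 0, 0, 0, 0.0365, 1]
    - [0, 0, 0, 0, 0, 0.0365, 1]
    - [0, 0, 0, 0, 0, 0, 1]
    - [0, 0, 0, 0, 0, 0, 1]
    - [0, 0, 0, 0, 0, 0, 1]
    - [0, 0, 0, 0, 0, 0, 0]

```text
clock: 43.05
tcp_pos: [0.6175, -0.0351, 0.0626]
orientation: [2.262, 2.173, 0.008]
contact_force: [0.1, -0.2, -0.1]
grip_width: 0.0756
gripper_force: 0.0
```

apply_moves:
  moves:
    - [0, 0, 0, 0, 0, 0, -1]
    - [0, 0, 0, 0, 0, 0, -1]
    - [0, 0, 0, 0, 0, 0, -1]
    - [0, 0, 0, 0, 0, 0, -1]
    - [0, 0, 0, 0, 0, 0, -1]
    - [0, 0, 0, 0, 0, 0, -1]
    - [0, 0, 0, 0, 0, 0, -1]
    - [0, 0, 0, 0, 0, -0.01, -1]

```text
clock: 43.72
tcp_pos: [0.6143, -0.0348, 0.069]
orientation: [2.265, 2.177, 0.0]
contact_force: [-0.4, 1.0, -3.2]
grip_width: 0.0448
gripper_force: 61.8
```

apply_moves:
  moves:
    - [0, 0, 0, 0, 0, -0.03, -1]
    - [0, 0, 0, 0, 0, -0.04, -1]
    - [0, 0, 0, 0, 0, -0.04, -1]
    - [0, 0, 0, 0, 0, -0.04, -1]
    - [0, 0, -0.544, 0, 0, 0, -1]
    - [0, 0, -0.544, 0, 0, 0, -1]
    - [0, 0, 0, 0.0002, -0.0362, 0, -1]
    - [0, 0, 0, 0.0002, -0.0362, 0, -1]

```text
clock: 44.38
tcp_pos: [0.5422, -0.0396, 0.2195]
orientation: [2.135, 2.302, 0.002]
contact_force: [-0.8, -1.0, -1.9]
grip_width: 0.0451
gripper_force: 62.4
```

apply_moves:
  moves:
    - [0, 0, 0, 0.0002, -0.0362, 0, -1]
    - [0, 0, 0, 0.0002, -0.0362, 0, -1]
    - [0, 0, 0, 0.0002, -0.0362, 0, -1]
    - [0, 0, 0, 0, 0, 0, -1]
    - [0, 0, 0, 0, 0, 0, -1]
    - [0, 0, 0, 0, 0, 0, -1]
    - [0, 0, 0, 0, 0, 0, -1]
    - [0, 0, 0, 0, 0, 0, -1]

```text
clock: 45.05
tcp_pos: [0.4353, -0.0472, 0.2193]
orientation: [2.136, 2.301, 0.003]
contact_force: [0.1, 0.5, -3.0]
grip_width: 0.0448
gripper_force: 62.4
```

Run:
```python
from h import *
show()
L=locate({},cams=("scene",),crate=CR); c=cell(3,CR)
plan([([*c,.13],Rt(np.pi/2+CR[2]),"low"),([*c,.068],None,"down")])
snap("scene","pics/b.png",(160,120,400,300))
```

```text
45.05 [ 0.4353 -0.0472  0.2193] 0.0448 62.40977883338928 [ 0.1  0.5 -3. ]
crate [ 0.4373 -0.0492  0.0597] 0.167 ['scene']
low SHIFT 3 x [0.0001, -0.0002, 0.0296]
down SHIFT 2 x [0.0, -0.0, 0.0311]
end [ 0.4344 -0.0471  0.0679]
```

View pics/b.png

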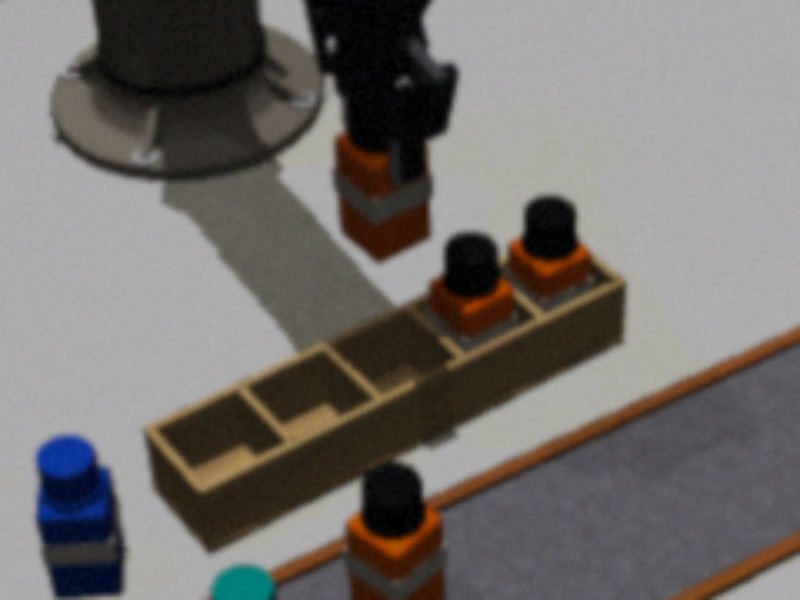

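apply_moves:
  moves:
    - [0, 0, 0, 0, -0.0002, 0.03, -1]
    - [0, 0, 0, 0, -0.0002, 0.03, -1]
    - [0, 0, 0, 0, -0.0002, 0.02, -1]
    - [0, 0, 0, 0, 0, 0.02, -1]
    - [0, 0, 0, 0, 0, 0.02, -1]
    - [0, 0, 0, 0, 0, 0.02, -1]
    - [0, 0, 0, 0, 0, 0.012, -1]
    - [0, 0, 0, 0, 0, 0, -1]

```text
clock: 45.92
tcp_pos: [0.4332, -0.0473, 0.0652]
orientation: [-2.137, -2.302, 0.002]
contact_force: [-0.2, -0.1, -2.2]
grip_width: 0.0446
gripper_force: 62.7
```

apply_moves:
  moves:
    - [0, 0, 0, 0, 0, 0.001, -1]
    - [0, 0, 0, 0, 0, 0.001, -1]
    - [0, 0, 0, 0, 0, 0, -1]
    - [0, 0, 0, 0, 0, 0, -1]
    - [0, 0, 0, 0, 0, 0, -1]
    - [0, 0, 0, 0, 0, 0, -1]
    - [0, 0, 0, 0, 0, 0, -1]
    - [0, 0, 0, 0, 0, 0, -1]

```text
clock: 46.58
tcp_pos: [0.434, -0.0473, 0.0652]
orientation: [2.137, 2.301, 0.002]
contact_force: [0.2, -0.7, -2.5]
grip_width: 0.0447
gripper_force: 62.7
```

apply_moves:
  moves:
    - [0, 0, 0, 0, 0, 0, 0.2]
    - [0, 0, 0, 0, 0, 0, 0.5]
    - [0, 0, 0, 0, 0, 0, 1]
    - [0, 0, 0, 0, 0, 0, 1]
    - [0, 0, 0, 0, 0, 0, 1]
    - [0, 0, 0, 0, 0, -0.02, 1]
    - [0, 0, 0, 0, 0, -0.04, 1]
    - [0, 0, 0, 0, 0, -0.04, 1]

```text
clock: 47.25
tcp_pos: [0.4323, -0.0476, 0.1653]
orientation: [-2.137, -2.301, 0.003]
contact_force: [1.6, 0.9, -0.5]
grip_width: 0.085
gripper_force: 0.0
```

apply_moves:
  moves:
    - [0, 0, 0, 0, 0, -0.04, 1]
    - [0, 0, 0, 0, 0, -0.03, 1]
    - [0, 0, 0, 0, 0, 0, 1]
    - [0, 0, 0, 0, 0, 0, 1]
    - [0, 0, 0, 0, 0, 0, 1]
    - [0, 0, 0, 0, 0, 0, 1]
    - [0, 0, 0, 0, 0, 0, 1]
    - [0, 0, 0, 0, 0, 0, 1]

```text
clock: 47.92
tcp_pos: [0.4329, -0.0474, 0.2339]
orientation: [-2.138, -2.302, 0.001]
contact_force: [-0.6, -0.2, 1.0]
grip_width: 0.0854
gripper_force: 0.0
```

Run:
```python
from h import *
show()
L=locate({"C":(.5905,-.138,.32,"up")},crate=CR)
m=L["C"]; xy,Q=up(m[0],m[1],.32)
plan([([*xy,.235],Q,"over"),([*xy,.061],None,"down")]); c=cell(2,CR)
plan([([*c,.221],Rt(np.pi/2+CR[2]),"carry")],start=(np.array([*xy,.221]),Q))
```

```text
47.92 [ 0.4329 -0.0474  0.2339] 0.0854 0.0 [-0.6 -0.2  1. ]
C [ 0.5903 -0.1371  0.3023] 0.101 ['top', 'scene']
crate [ 0.4353 -0.0479  0.0717] 0.467 ['top', 'scene']
over TURN 3 x [0.005, 0.001, -0.783]
over SHIFT 5 x [-0.0269, 0.0241, -0.0]
down SHIFT 5 x [-0.0, 0.0, 0.0348]
end [ 0.5902 -0.1372  0.0609]
carry TURN 3 x [0.0, 0.0, 0.783]
carry SHIFT 4 x [0.0079, -0.0372, 0.0]
end [ 0.4396 -0.1166  0.221 ]
```

apply_moves:
  moves:
    - [0, 0, -0.783, 0, 0, 0, 1]
    - [0, 0, -0.783, 0, 0, 0, 1]
    - [0, 0, -0.783, 0, 0, 0, 1]
    - [0, 0, 0, -0.0269, 0.0241, 0, 1]
    - [0, 0, 0, -0.0269, 0.0241, 0, 1]
    - [0, 0, 0, -0.0269, 0.0241, 0, 1]
    - [0, 0, 0, -0.0269, 0.0241, 0, 1]
    - [0, 0, 0, -0.0269, 0.0241, 0, 1]

```text
clock: 48.88
tcp_pos: [0.5917, -0.1379, 0.2352]
orientation: [1.838, 2.546, 0.002]
contact_force: [0.7, 0.1, 0.7]
grip_width: 0.0856
gripper_force: 0.0
```

apply_moves:
  moves:
    - [0, 0, 0, 0, 0, 0, 1]
    - [0, 0, 0, 0, 0, 0, 1]
    - [0, 0, 0, 0, 0, 0, 1]
    - [0, 0, 0, 0, 0, 0.03, 1]
    - [0, 0, 0, 0, 0, 0, 1]
    - [0, 0, 0, 0, 0, 0, 1]
    - [0, 0, 0, 0, 0, 0, 1]
    - [0, 0, 0, 0, 0, 0, 1]

```text
clock: 49.55
tcp_pos: [0.5907, -0.1369, 0.2068]
orientation: [1.837, 2.545, 0.003]
contact_force: [0.2, 0.1, -0.0]
grip_width: 0.0854
gripper_force: 0.0
```

apply_moves:
  moves:
    - [0, 0, 0, 0, 0, 0.0365, 1]
    - [0, 0, 0, 0, 0, 0.0365, 1]
    - [0, 0, 0, 0, 0, 0.0365, 1]
    - [0, 0, 0, 0, 0, 0.0365, 1]
    - [0, 0, 0, 0, 0, 0, 1]
    - [0, 0, 0, 0, 0, 0, 1]
    - [0, 0, 0, 0, 0, 0, 1]
    - [0, 0, 0, 0, 0, 0, 0]

```text
clock: 50.22
tcp_pos: [0.5929, -0.1377, 0.0625]
orientation: [1.836, 2.542, 0.006]
contact_force: [0.5, 0.6, 0.0]
grip_width: 0.0754
gripper_force: 0.0
```

apply_moves:
  moves:
    - [0, 0, 0, 0, 0, 0, -1]
    - [0, 0, 0, 0, 0, 0, -1]
    - [0, 0, 0, 0, 0, 0, -1]
    - [0, 0, 0, 0, 0, 0, -1]
    - [0, 0, 0, 0, 0, 0, -1]
    - [0, 0, 0, 0, 0, 0, -1]
    - [0, 0, 0, 0, 0, 0, -1]
    - [0, 0, 0, 0, 0, -0.01, -1]

```text
clock: 50.88
tcp_pos: [0.5899, -0.1368, 0.0691]
orientation: [1.839, 2.547, 0.001]
contact_force: [-0.6, 0.8, -1.8]
grip_width: 0.0445
gripper_force: 61.4
```

apply_moves:
  moves:
    - [0, 0, 0, 0, 0, -0.03, -1]
    - [0, 0, 0, 0, 0, -0.04, -1]
    - [0, 0, 0, 0, 0, -0.04, -1]
    - [0, 0, 0, 0, 0, -0.04, -1]
    - [0, 0, 0.783, 0, 0, 0, -1]
    - [0, 0, 0.783, 0, 0, 0, -1]
    - [0, 0, 0.783, 0, 0, 0, -1]
    - [0, 0, 0, 0.0079, -0.0372, 0, -1]

```text
clock: 51.55
tcp_pos: [0.5575, -0.1316, 0.2199]
orientation: [2.136, 2.295, 0.005]
contact_force: [0.3, 0.3, -0.5]
grip_width: 0.0449
gripper_force: 62.0
```

apply_moves:
  moves:
    - [0, 0, 0, 0.0079, -0.0372, 0, -1]
    - [0, 0, 0, 0.0079, -0.0372, 0, -1]
    - [0, 0, 0, 0.0079, -0.0372, 0, -1]
    - [0, 0, 0, 0, 0, 0, -1]
    - [0, 0, 0, 0, 0, 0, -1]
    - [0, 0, 0, 0, 0, 0, -1]
    - [0, 0, 0, 0, 0, 0, -1]
    - [0, 0, 0, 0, 0, 0, -1]

```text
clock: 52.22
tcp_pos: [0.4409, -0.1167, 0.2194]
orientation: [2.136, 2.3, 0.002]
contact_force: [-0.6, -0.6, -2.0]
grip_width: 0.0447
gripper_force: 62.0
```

Run:
```python
from h import *
show()
L=locate({},cams=("scene",),crate=CR); c=cell(2,CR)
plan([([*c,.13],Rt(np.pi/2+CR[2]),"low"),([*c,.068],None,"down")])
snap("scene","pics/c.png",(160,120,400,300))
```

```text
52.22 [ 0.4409 -0.1167  0.2194] 0.0447 62.01937437057495 [-0.6 -0.6 -2. ]
crate [ 0.4377 -0.049   0.065 ] 0.252 ['scene']
low SHIFT 3 x [0.0, -0.0003, 0.0296]
down SHIFT 2 x [0.0, -0.0, 0.0311]
end [ 0.4395 -0.1169  0.0679]
```

View pics/c.png

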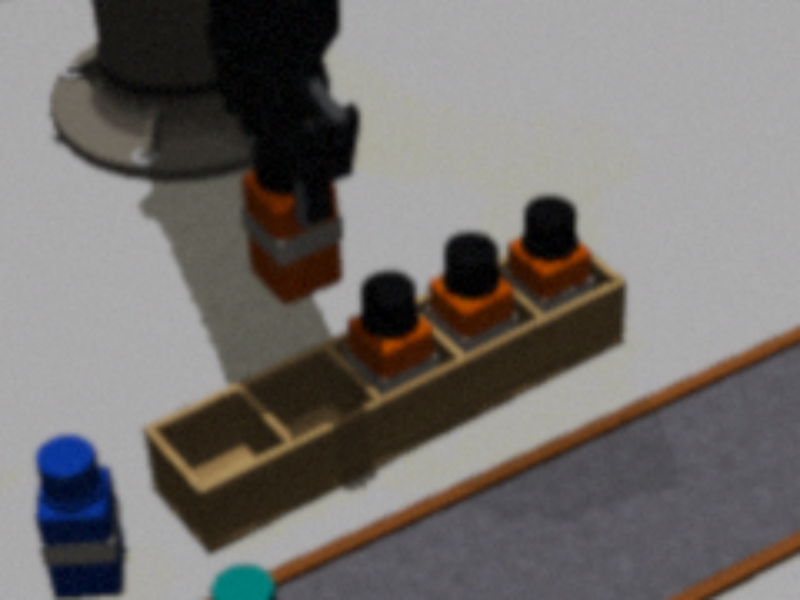

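apply_moves:
  moves:
    - [0, 0, 0, 0, -0.0003, 0.03, -1]
    - [0, 0, 0, 0, -0.0003, 0.03, -1]
    - [0, 0, 0, 0, -0.0003, 0.02, -1]
    - [0, 0, 0, 0, 0, 0.02, -1]
    - [0, 0, 0, 0, 0, 0.02, -1]
    - [0, 0, 0, 0, 0, 0.02, -1]
    - [0, 0, 0, 0, 0, 0.012, -1]
    - [0, 0, 0, 0, 0, 0, -1]

```text
clock: 53.08
tcp_pos: [0.4382, -0.1167, 0.0651]
orientation: [-2.137, -2.301, 0.002]
contact_force: [-0.2, -0.4, -1.6]
grip_width: 0.0449
gripper_force: 62.1
```

apply_moves:
  moves:
    - [0, 0, 0, 0, 0, 0.001, -1]
    - [0, 0, 0, 0, 0, 0.001, -1]
    - [0, 0, 0, 0, 0, 0, -1]
    - [0, 0, 0, 0, 0, 0, -1]
    - [0, 0, 0, 0, 0, 0, -1]
    - [0, 0, 0, 0, 0, 0, -1]
    - [0, 0, 0, 0, 0, 0, -1]
    - [0, 0, 0, 0, 0, 0, -1]

```text
clock: 53.75
tcp_pos: [0.4391, -0.1166, 0.0652]
orientation: [2.137, 2.301, 0.002]
contact_force: [-0.5, -0.9, -2.6]
grip_width: 0.0447
gripper_force: 62.1
```

apply_moves:
  moves:
    - [0, 0, 0, 0, 0, 0, 0.2]
    - [0, 0, 0, 0, 0, 0, 0.5]
    - [0, 0, 0, 0, 0, 0, 1]
    - [0, 0, 0, 0, 0, 0, 1]
    - [0, 0, 0, 0, 0, 0, 1]
    - [0, 0, 0, 0, 0, -0.02, 1]
    - [0, 0, 0, 0, 0, -0.04, 1]
    - [0, 0, 0, 0, 0, -0.04, 1]

```text
clock: 54.42
tcp_pos: [0.4373, -0.1167, 0.1653]
orientation: [-2.137, -2.301, 0.003]
contact_force: [1.5, 0.3, 0.7]
grip_width: 0.0851
gripper_force: 0.0
```

apply_moves:
  moves:
    - [0, 0, 0, 0, 0, -0.04, 1]
    - [0, 0, 0, 0, 0, -0.03, 1]
    - [0, 0, 0, 0, 0, 0, 1]
    - [0, 0, 0, 0, 0, 0, 1]
    - [0, 0, 0, 0, 0, 0, 1]
    - [0, 0, 0, 0, 0, 0, 1]
    - [0, 0, 0, 0, 0, 0, 1]
    - [0, 0, 0, 0, 0, 0, 1]

```text
clock: 55.08
tcp_pos: [0.438, -0.1166, 0.2339]
orientation: [-2.138, -2.302, 0.001]
contact_force: [-0.7, -0.0, 0.2]
grip_width: 0.0853
gripper_force: 0.0
```

Run:
```python
from h import *
show(); snap("scene","pics/end.png",(100,80,500,380))
```

```text
55.08 [ 0.438  -0.1166  0.2339] 0.0853 0.0 [-0.7 -0.   0.2]
```

View pics/end.png

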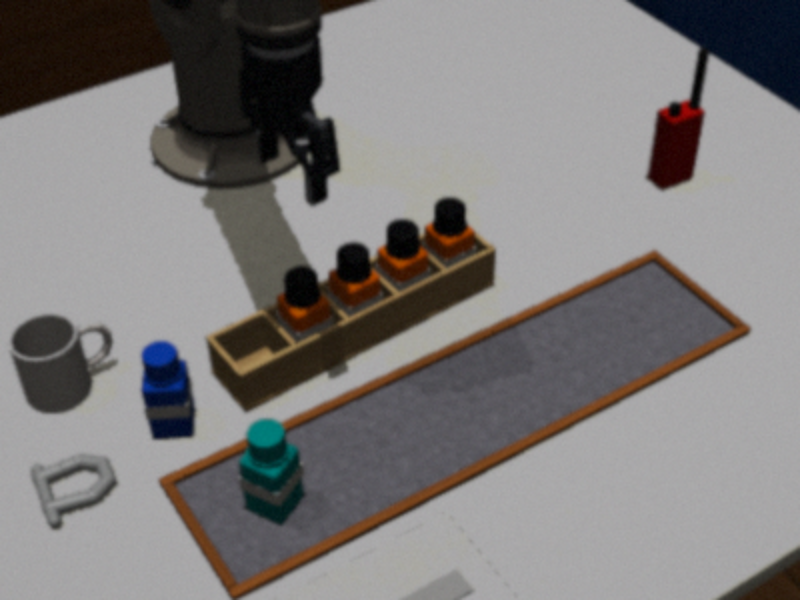

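All four orange canisters are seated upright in the crate, and the teal and blue look-alikes and the bystanders haven't moved. I'm handing in.

```bash
python3 -c "
from bench import order; print(order.hand_in())"
```

```text
the job is handed in; nothing more can be done
None
```

I stood both toppled canisters up so that all four stood in the lane together, let go; then loaded each upright into its own crate cell (2 to 5) and handed in at about 55 s; the hand-in returned no verdict.

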